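Open the polishing machine and load the turned apples

TASK

Pry the snap-fit cover of the polishing machine loose by levering the flat bar in its notch, and lay the cover flat, skirt down, on the plywood board. Lower every turned wooden apple gently into the open chamber, without dropping any. In the end the bar must lie on its cork pad again, and the tin and the cork sanding block must be left where they stand.

Things in the scene. Friction and masses are not known exactly. Their poses are not given: they have to be found in the camera images.
- machine: Green steel box of the polishing machine, fixed, 260 (x) x 195 mm (y from -105 to 90), rim 108 mm high; dark motor on its +x end, to x = 215 mm, 112 mm high. Origin on the bench under the chamber's centre, z up. Chamber open on top under the cover: x from -115 to 115, y from -75 to 75 mm. Walls 15 mm thick, the -y wall 30 mm.
- chamber_floor (a point): Centre of the chamber's floor: the top of a black sprung plate 36 mm above the bench, 72 mm below the rim; the plate gives about 1.5 N per mm. Axes as the machine's.
- notch (a point): Mouth of the lever notch in the machine's -y wall: machine frame (0, -105, 103.5) mm, axes as the machine's. A slot 50 mm wide (x), 9 mm high (z from 99 to 108 mm), running level in +y through the 30 mm wall. The cover's plate, starting 5 mm in, is its roof; the cover's skirt hangs 38 mm in. Its lower outer edge is the fulcrum.
- cover: Grey plastic snap-fit cover, 240 to 390 g. Plate 250 (x) x 185 (y from -100 to 85) x 6 mm over a skirt 21.5 mm deep, inside the rim when on. Origin under the rib's centre, level with the skirt's lower edge; axes as the machine's when on, origin then 86.5 mm above the machine's. Only its -y side is held, by two sprung catches.
- cover_edge (a point): Middle of the cover's -y edge, plate underside, over the notch: cover frame (0, -100, 21.5) mm; 108 mm up when snapped on. About 15 to 20 N of lift here frees it: once raised 7 mm it snaps over the catches and stays ajar by itself, this edge about 15 mm up; the cover then lifts off freely.
- cover_rib (a point): Centre of the grip rib on top of the cover, 90 (x) x 24 (y) x 22 mm (z); cover frame (0, 0, 38.5) mm; the rib's top is 11 mm above this point. Pinch it across y.
- bar: Flat lever, 190 mm long, 200 g: light wooden handle 95 x 26 x 18 mm (x from -95 to 0) and flat steel blade 95 x 22 x 5 mm (x from 0 to 95), centred in the handle's thickness. Origin in the middle of the length, on the handle's underside, 9 mm below the centre line; x towards the blade's tip, z up. Lies flat on the pad.
- bar_tip (a point): End of the lever's blade, centre: bar frame (95, 0, 9) mm.
- pad: Cork pad, fixed, 270 (x) x 90 (y) x 4 mm, where the bar lies and belongs. Origin centre of the underside.
- board: Plywood board, fixed, 290 (x) x 210 (y) x 12 mm, free place for the cover. Origin centre of the underside.
- apple0: Turned wooden apple, 54 mm across at 23 mm height, 45 mm tall plus a thin 8 mm stem, flat foot 39 mm across, about 90 g. Origin centre of the foot, z up. Two to four such apples are there; absent ones read None.
- apple1: Turned wooden apple, 54 mm across at 23 mm height, 45 mm tall plus a thin 8 mm stem, flat foot 39 mm across, about 90 g. Origin centre of the foot, z up. Two to four such apples are there; absent ones read None.
- apple2: Turned wooden apple, 54 mm across at 23 mm height, 45 mm tall plus a thin 8 mm stem, flat foot 39 mm across, about 90 g. Origin centre of the foot, z up. Two to four such apples are there; absent ones read None.
- apple3: Turned wooden apple, 54 mm across at 23 mm height, 45 mm tall plus a thin 8 mm stem, flat foot 39 mm across, about 90 g. Origin centre of the foot, z up. Two to four such apples are there; absent ones read None.
- tin: Plain metal tin, 60 mm across, 60 mm high, standing among the apples; leave it alone. Origin centre of its underside.
- sander: Cork sanding block 110 x 60 x 35 mm; leave it alone. Origin centre of its underside.
Things that resemble listed ones, but are neither listed nor needed, are in the scene too. Leave any pink look-alike of the apple0 alone. There is more than one size of the bar; the job needs the larger.

How it is judged:
By the outcome, as a careful person would: the job done as asked, in the order asked, and still so for the second after the job is handed in, with the robot touching nothing.
Of apple0, apple1, apple2, apple3 only 2 to 4 are there at a start; the rules pass over those that are not, and their reading is None.
At some moment in a run one of apple0, apple1, apple2, apple3 may be knocked a few centimetres aside while the robot is not near it.
It also fails if it takes over 210 s, if anything falls off the work surface, if the arm or the gripper's body presses on something with over 40 N, if the wrist force passes 120 N, or if a joint passes its speed limit or range.

ROBOT

A 7-joint arm with a two-finger parallel gripper is mounted at the origin on the work surface. World frame = base frame: x ahead of the robot, y to its left, z up, the work surface at z = 0. Lengths are in m, angles in rad, forces in N, time in s.
With the tool pointing down it reaches from about 0.4 to 0.85 m from the base axis. Payload 10.4 kg.
Tool frame: the origin (TCP) lies at the very end of the fingers, on their centre line; the grasp point (between the pads) lies 19 mm behind it (grasp_offset is the distance from the TCP to the grasp point, in m); z points along the fingers, y is the line along which they close (so a half turn about z gives the same grasp; the last joint's range is limited). The gripper opens to 85 mm and grips with 20 to 120 N. Pads are 22 mm wide; open, the fingers measure 114 mm over their backs; the gripper's body (76 mm by 85 mm) begins 54 mm behind the grasp point. The pads swing forward as they close: fully open they stand 13 mm farther back than shut.
Start: joints at [-1.125, 0.332, -0.065, 1.46, 0.022, 1.35, -0.088], TCP at [0.282, 0.558, 0.231] pointing down, gripper open.
Joint ranges: [-2.6, 2.6], [-0.5, 2.12], [-1.47, 1.34], [0.16, 2.42], [-1.27, 4.41], [0.06, 2.06], [-2.6, 2.6]. Speed limits (rad/s): [2.22, 2.22, 2.79, 2.79, 3.14, 3.14, 3.14].

INTERFACE

Orientations are given as a unit quaternion [x, y, z, w].
In Python, from workcell import * gives the robot as it stands.
- The arm moves only by the tool jog_arm, never from a script. Its argument "plan" is a list of rows, each a list of 3 entries, a list of its own where there are three numbers: the turn, a rotation vector about the tool's x, y, z in rad, then the shift along the tool's x, y, z in m, then the finger opening in m, from 0 to 0.0854. A call has 1 to 8 rows; each row is the pose to reach, as a shift and turn from the pose commanded when the call began, along the tool's axes at that moment; what a row does not reach only later rows make up. A row lasts 1/12 s, in which the tool goes at most 41.7 mm and 7.16 degrees, less where a joint would pass 70% of its speed; a pose out of reach is approached as far as the arm can. A call with a gripper value outside its range is refused whole. The fingers move at their own pace and stop on an object; "force" is the grip in N (left out, the last holds). Time passes only in rows, so rows that repeat a pose let the fingers close. It gives the time, the measured TCP pose, the force, the opening and the grip force at its end, in the units of the state.
- get_obs(): the state, without advancing time (a new reading comes with each control period).
- camera(name): name is "scene" or "top" or "wrist"; returns a dict with "img" (420x560x3 uint8, red, green, blue), "mtx" (3x3 intrinsics, pixels), "extrinsics" (4x4, takes a point from camera to world coordinates). Camera axes: x right, y down, z forward; pixel columns grow to the right and rows downward; lengths in m; the calibration is good to about 2 mm. A picture is of the moment at which its call begins. There is no depth.
- hand_in(): hands the job in; it is judged then, once.
The state is a dict: "clock": time; "joint_pos": joint angles; "joint_velocities": joint speeds; "tau": joint torques, N m; "position": TCP position; "ee_rot": TCP orientation; "ft_force": force on the tool from outside, world axes, zero at the start; "torque": the same for the moment, N m; "grip_width": opening from 0.0 (shut) to 1.0 (fully open); "grasp_force": force on a finger pad.
Only numpy, scipy, OpenCV 4.12 (cv2) and the standard library are available. Lean on these libraries where they do the work, as an engineer would, in place of code of your own. Each camera call takes 0.05 s, during which the arm holds its last target. There are 200 camera calls.

## Working session

There is one attempt and no reset: what is moved stays moved. The work goes in short steps, Python scripts to look and compute and a tool call to move; the robot and the scene stay as the last step left them, time stands still between calls to the robot, and variables do not carry over. Pictures are saved under pics/ and viewed, at most 14 in all, crops included, and the job is handed in when it is done.

Besides the shell and the picture viewer there is one more tool, called after "Request:" as name(argument=value, ...), one argument or row to a line, values as JSON. jog_arm: Moves the arm, as the interface text tells. Its arguments: {"type":"object","properties":{"plan":{"type":"array"},"force":{"type":"number"}},"required":["plan"]}

```bash
ls; mkdir -p pics; python3 - <<'E'
from workcell import *
import cv2
for n in("scene","top"):
    c=camera(n); cv2.imwrite(f"pics/{n}0.png",c["img"][:,:,::-1]); print(c["mtx"].round(1).tolist(),c["extrinsics"].round(3).tolist())
o=get_obs();print(o)
E
```

```text
pics
[[386.0, 0.0, 279.8], [0.0, 386.0, 203.9], [0.0, 0.0, 1.0]] [[0.679, 0.461, -0.571, 1.011], [0.734, -0.433, 0.523, -0.511], [-0.006, -0.775, -0.632, 0.678], [0.0, 0.0, 0.0, 1.0]]
[[473.6, 0.0, 273.9], [0.0, 473.6, 223.1], [0.0, 0.0, 1.0]] [[0.007, -0.989, 0.144, 0.344], [-1.0, -0.006, 0.007, -0.019], [-0.006, -0.144, -0.989, 1.152], [0.0, 0.0, 0.0, 1.0]]
{'clock': 0.1, 'joint_pos': array([-1.12460323,  0.33280811, -0.06469375,  1.46086244,  0.02159894,
        1.34992322, -0.08850905]), 'joint_velocities': array([ 2.70109774e-03, -2.12098650e-03,  4.00493398e-04, -1.39510164e-03,
       -4.95478501e-04, -5.21546501e-04,  7.25141646e-05]), 'tau': array([ 1.51966447e-03, -6.26746130e+01,  4.91970428e-02, -3.92427993e+01,
        1.63913687e-02,  7.09947111e-03,  3.95523921e-05]), 'position': array([0.2822312 , 0.55725892, 0.2305934 ]), 'ee_rot': array([ 2.32254014e-01,  9.72654947e-01, -6.41448421e-04, -1.21645759e-04]), 'ft_force': array([-0.88276923, -0.88063299,  0.13507304]), 'torque': array([ 0.01251829, -0.00230863, -0.03557427]), 'grasp_force': 0.0, 'grip_width': 1.002324336917156}
```

View pics/top0.png

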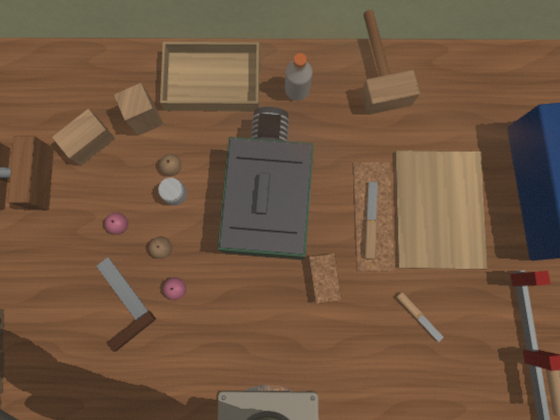

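View pics/scene0.png

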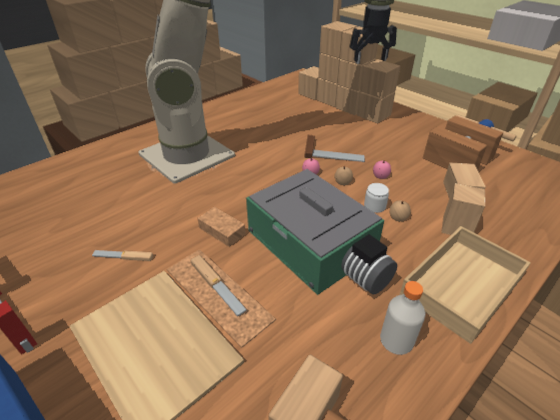

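The top view shows the machine at about (267,197), motor up (+x). The large bar is on its pad at (372,220) and the board is at (440,210). Brown apples are at (170,165) and (160,247), pink look-alikes at (116,223) and (174,288), the tin at (172,191) and the sander at (323,278). The scene view agrees, with brown apples at (345,174) and (400,210).

Bar candidates: (372,220), about 75 px long on the cork pad, and (420,317), about 62 px long, off the pad. The first is the larger and lies on the pad, so it fits. I'll confirm it in a crop and measure.

```bash
cat > h.py <<'E'
from workcell import *
import cv2, numpy as np
from scipy.spatial.transform import Rotation as R
def cast(c,px,z):
    px=np.atleast_2d(np.asarray(px,float)); K=c["mtx"];E=c["extrinsics"]
    d=np.c_[(px[:,0]-K[0,2])/K[0,0],(px[:,1]-K[1,2])/K[1,1],np.ones(len(px))]@E[:3,:3].T
    o=E[:3,3]; return o+d*((z-o[2])/d[:,2])[:,None]
def hsv(c): return cv2.cvtColor(c["img"],cv2.COLOR_RGB2HSV)
def blob(m,box):  # largest contour of mask inside box (x0,y0,x1,y1)
    k=np.zeros(m.shape,np.uint8);x0,y0,x1,y1=box;k[y0:y1,x0:x1]=m[y0:y1,x0:x1]
    cs,_=cv2.findContours(k,cv2.RETR_EXTERNAL,cv2.CHAIN_APPROX_NONE)
    return max(cs,key=cv2.contourArea)
def rect(pts):  # centre, long-axis yaw (mod pi), dims of world points
    (cx,cy),(w,h),a=cv2.minAreaRect((np.asarray(pts)[:,:2]*1000).astype(np.float32))
    if w<h: a+=90;w,h=h,w
    a=(a+90)%180-90
    return np.array([cx,cy])/1000,a,(w,h)
def down(yaw,tilt=0):
    """tool down, tool y at world heading yaw (deg)"""
    y=np.array([np.cos(np.radians(yaw)),np.sin(np.radians(yaw)),0]);z=np.array([0,0,-1.])
    return R.from_matrix(np.c_[np.cross(y,z),y,z])
def rel(p,r,pc=None,rc=None):
    o=get_obs()
    pc=o["position"] if pc is None else pc; rc=R.from_quat(o["ee_rot"]) if rc is None else rc
    print("turn",(rc.inv()*r).as_rotvec().round(4).tolist(),"shift",rc.inv().apply(np.asarray(p)-pc).round(4).tolist())
E
python3 - <<'E'
from h import *
c=camera("top");h=hsv(c);im=c["img"]
crop=im[140:350,340:500];cv2.imwrite("pics/bar.png",cv2.resize(crop,None,fx=2.8,fy=2.8,interpolation=cv2.INTER_CUBIC)[:,:,::-1])
crop=im[125:265,205:325];cv2.imwrite("pics/mach.png",cv2.resize(crop,None,fx=4,fy=4,interpolation=cv2.INTER_CUBIC)[:,:,::-1])
for n,p in dict(cover=(240,190),rib=(263,193),green=(266,254),blade=(372,200),handle=(371,240),pad=(360,240),board=(440,210),apple=(160,247),pink=(116,223),wood=(340,130)).items(): print(n,p,h[p[1],p[0]])
E
```

```text
cover (240, 190) [20  9 87]
rib (263, 193) [ 0  6 88]
green (266, 254) [42 51 50]
blade (372, 200) [ 30   6 129]
handle (371, 240) [ 15 101 156]
pad (360, 240) [ 14 114 143]
board (440, 210) [ 16  96 164]
apple (160, 247) [ 15  98 140]
pink (116, 223) [173  96 178]
wood (340, 130) [ 13 129 127]
```

View pics/bar.png

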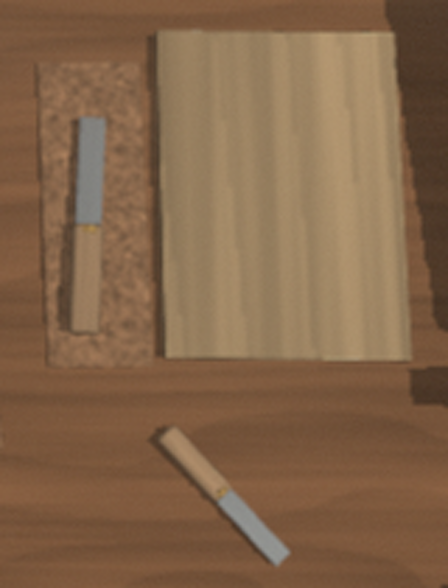

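View pics/mach.png

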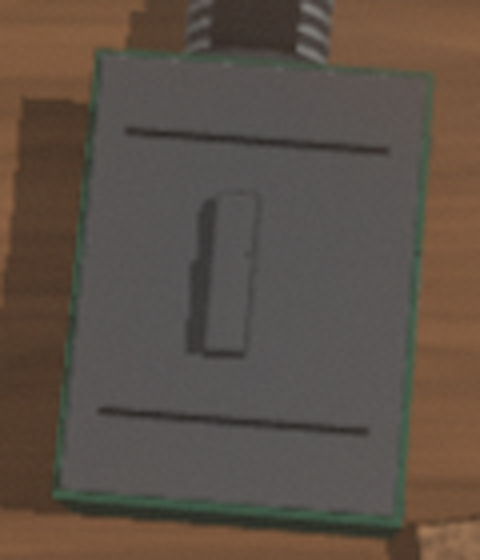

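Crops: the larger bar lies on the pad, tip up at crop (92,117), joint (88,226), handle end (85,330). The smaller one at (225,495) lies off the pad. The cover's plate has corners at about (100,57), (432,75), (400,515) and (60,492), and the rib is at (230,272). Now I'll turn these into positions.

```bash
python3 - <<'E'
from h import *
c=camera("top");h=hsv(c)
gray=((h[...,1]<32)&(h[...,2]>55)&(h[...,2]<110)).astype(np.uint8)
b=blob(cv2.morphologyEx(gray,cv2.MORPH_OPEN,np.ones((3,3))),(215,135,318,258));print("cover",rect(cast(c,b[:,0],.114)))
bl=((h[...,1]<45)&(h[...,2]>100)).astype(np.uint8)
b=blob(bl,(360,175,386,225));w=cast(c,b[:,0],.0155);print("blade",rect(w),w[:,0].max(),w[:,0].min())
P=lambda l,z:cast(c,[(340+x/2.8,140+y/2.8) for x,y in l],z).round(4)
print("tip",P([(92,117)],.0155),"joint",P([(89,226)],.0155),"hend",P([(85,330)],.022),P([(74,332),(98,332)],.022),P([(80,117),(105,117)],.0155))
print("pad",rect(P([(38,63),(140,62),(48,366),(153,364)],.004)))
print("board",rect(P([(157,31),(393,31),(410,359),(166,357)],.012)))
Q=lambda l,z:cast(c,[(205+x/4,125+y/4) for x,y in l],z).round(4)
print("cov corners",Q([(100,57),(432,75),(400,515),(60,492)],.114).tolist(),"rib",Q([(216,192),(262,192),(246,355),(204,352)],.136).tolist())
ap=((h[...,0]<22)&(h[...,1]>60)).astype(np.uint8)
E
```

```text
cover (array([0.55950513, 0.00634733]), -4.276908874511719, (250.72496032714844, 185.8231658935547))
blade (array([ 0.56696338, -0.24906328]), -1.3881912231445312, (92.5483169555664, 21.900346755981445)) 0.6129587233464924 0.5209655349682525
tip [[ 0.6135 -0.2534  0.0155]] joint [[ 0.5168 -0.2486  0.0155]] hend [[ 0.4263 -0.2418  0.022 ]] [[ 0.4245 -0.2324  0.022 ]
 [ 0.4247 -0.2528  0.022 ]] [[ 0.6134 -0.2429  0.0155]
 [ 0.6135 -0.2648  0.0155]]
pad (array([ 0.5315    , -0.25625003]), 0.8312439918518066, (268.91082763671875, 90.8107681274414))
board (array([ 0.54909998, -0.41745001]), -0.2186126708984375, (290.1987609863281, 208.79429626464844))
cov corners [[0.6874, 0.0892, 0.114], [0.6777, -0.0995, 0.114], [0.4276, -0.0807, 0.114], [0.4391, 0.1061, 0.114]] rib [[0.6033, 0.0214, 0.136], [0.6034, -0.0039, 0.136], [0.5124, 0.004, 0.136], [0.5139, 0.0269, 0.136]]
```

```bash
python3 - <<'E'
from h import *
a=([.5,.15,.28],down(-13)); b=([.4695,-.245,.15],down(-93.4)); c=([.4695,-.245,.007],down(-93.4))
rel(*a); rel(b[0],b[1],a[0],a[1]); rel(c[0],c[1],b[0],b[1])
E
```

```text
turn [-0.0008, 0.0006, 1.3289] shift [-0.3783, -0.2651, -0.0489]
turn [0.0, 0.0, 1.4032] shift [-0.3917, 0.0591, 0.13]
turn [0.0, 0.0, 0.0] shift [0.0, 0.0, 0.143]
```

Request:
jog_arm(
  plan=[
    [[0, 0, 0.95], [-0.235, -0.165, -0.045], 0.085],
    [[0, 0, 0.95], [-0.235, -0.165, -0.045], 0.085],
    [[0, 0, 0.95], [-0.235, -0.165, -0.045], 0.085],
    [[0, 0, 0.95], [-0.235, -0.165, -0.045], 0.085],
    [[0, 0, 0.95], [-0.235, -0.165, -0.045], 0.085],
    [[0, 0, 0.95], [-0.235, -0.165, -0.045], 0.085],
    [[0, 0, 0.95], [-0.235, -0.165, -0.045], 0.085],
    [[0, 0, 0.95], [-0.235, -0.165, -0.045], 0.085],
  ],
)

```text
clock: 0.87
position: [0.4224, 0.2964, 0.2781]
ee_rot: [0.658, 0.753, 0.001, 0.001]
ft_force: [1.2, -0.7, 0.9]
grip_width: 0.995
grasp_force: 0.0
```

```bash
python3 - <<'E'
from h import *
print(get_obs()["joint_pos"].round(2), get_obs()["clock"])
a=([.5,-.0,.26],down(-60)); b=([.4695,-.245,.15],down(-93.4)); c=([.4695,-.245,.007],down(-93.4))
rel(*a); rel(b[0],b[1],a[0],a[1]); rel(c[0],c[1],b[0],b[1])
E
```

```text
[-0.88  0.06  0.19  1.69 -0.01  1.39 -0.56] 0.8667
turn [0.0032, -0.0012, 1.1812] shift [-0.3041, 0.0372, 0.0184]
turn [0.0, 0.0, 0.5829] shift [-0.1489, 0.1969, 0.11]
turn [0.0, 0.0, 0.0] shift [0.0, 0.0, 0.143]
```

Request:
jog_arm(
  plan=[
    [[0, 0, 0.95], [-0.3, 0.037, 0.018], 0.085],
    [[0, 0, 0.95], [-0.3, 0.037, 0.018], 0.085],
    [[0, 0, 0.95], [-0.3, 0.037, 0.018], 0.085],
    [[0, 0, 0.95], [-0.3, 0.037, 0.018], 0.085],
    [[0, 0, 0.95], [-0.3, 0.037, 0.018], 0.085],
    [[0, 0, 0.95], [-0.3, 0.037, 0.018], 0.085],
    [[0, 0, 0.95], [-0.3, 0.037, 0.018], 0.085],
    [[0, 0, 0.95], [-0.3, 0.037, 0.018], 0.085],
  ],
)

```text
clock: 1.53
position: [0.5, 0.0061, 0.2583]
ee_rot: [0.929, 0.37, 0.0, 0.001]
ft_force: [-0.1, -1.2, 0.7]
grip_width: 0.995
grasp_force: 0.0
```

```bash
python3 - <<'E'
from h import *
print(get_obs()["joint_pos"].round(2), get_obs()["clock"])
b=([.4695,-.245,.15],down(-93.4))
rel(*b)
E
```

```text
[-0.58  0.02  0.49  1.77 -0.01  1.35 -0.9 ] 1.5333
turn [0.0017, -0.0001, 0.8175] shift [-0.1948, 0.1612, 0.1086]
```

Request:
jog_arm(
  plan=[
    [[0, 0, 0.8175], [-0.195, 0.161, 0.06], 0.085],
    [[0, 0, 0.8175], [-0.195, 0.161, 0.07], 0.085],
    [[0, 0, 0.8175], [-0.195, 0.161, 0.08], 0.085],
    [[0, 0, 0.8175], [-0.195, 0.161, 0.1086], 0.085],
    [[0, 0, 0.8175], [-0.195, 0.161, 0.1086], 0.06],
    [[0, 0, 0.8175], [-0.195, 0.161, 0.1086], 0.06],
    [[0, 0, 0.8175], [-0.195, 0.161, 0.1086], 0.06],
    [[0, 0, 0.8175], [-0.195, 0.161, 0.1086], 0.06],
  ],
)

```text
clock: 2.2
position: [0.4689, -0.2431, 0.1472]
ee_rot: [1.0, -0.028, -0.002, 0.001]
ft_force: [-0.3, -0.3, 0.7]
grip_width: 0.701
grasp_force: 0.0
```

```bash
python3 - <<'E'
from h import *
print(get_obs()["joint_pos"].round(2), get_obs()["clock"])
rel([.4695,-.245,.007],down(-93.4))
c=camera("wrist");cv2.imwrite("pics/w1.png",c["img"][:,:,::-1])
# where should tip / joint / handle end project with current estimate
E=np.linalg.inv(c["extrinsics"]);u=np.array([np.cos(np.radians(-3.4)),np.sin(np.radians(-3.4)),0])
for t,z in((95,.0155),(0,.0155),(0,.022),(-95,.022)):
    p=np.array([.5195,-.248,z])+u*t/1000; q=c["mtx"]@(E[:3,:3]@p+E[:3,3]); print(t,(q[:2]/q[2]).round(1))
E
```

```text
[-0.27  0.22  0.75  1.85 -0.16  1.13 -1.09] 2.2
turn [0.0018, 0.0039, 0.0032] shift [0.0012, 0.0016, 0.1402]
95 [279.3  -6.7]
0 [278.3 134.5]
0 [278.4 135.1]
-95 [277.6 254.3]
```

View pics/w1.png

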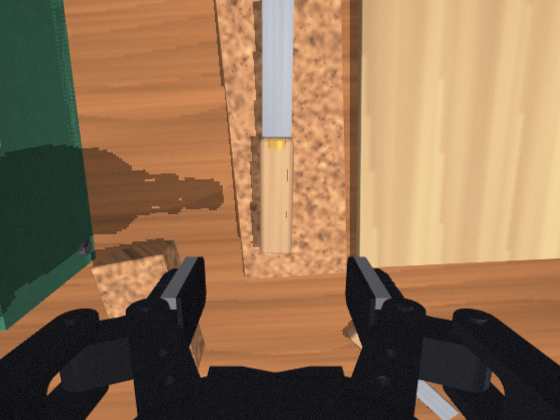

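The wrist view shows the bar's joint at (277,137) and handle end at (276,253), matching the prediction. Descending to grip.

Request:
jog_arm(
  plan=[
    [[0.002, 0.004, 0.003], [0.001, 0.0015, 0.04], 0.06],
    [[0.002, 0.004, 0.003], [0.001, 0.0015, 0.08], 0.06],
    [[0.002, 0.004, 0.003], [0.001, 0.0015, 0.11], 0.06],
    [[0.002, 0.004, 0.003], [0.001, 0.0015, 0.13], 0.06],
    [[0.002, 0.004, 0.003], [0.001, 0.0015, 0.14], 0.06],
    [[0.002, 0.004, 0.003], [0.001, 0.0015, 0.14], 0.06],
    [[0.002, 0.004, 0.003], [0.001, 0.0015, 0.14], 0.06],
    [[0.002, 0.004, 0.003], [0.001, 0.0015, 0.14], 0.06],
  ],
)

```text
clock: 2.92
position: [0.4745, -0.2397, 0.0113]
ee_rot: [1.0, -0.023, 0.003, -0.001]
ft_force: [0.7, 0.5, -0.1]
grip_width: 0.705
grasp_force: 0.0
```

Request:
jog_arm(
  plan=[
    [[0, 0, 0], [0, 0, 0], 0.04],
    [[0, 0, 0], [0, 0, 0.0], 0.02],
    [[0, 0, 0], [0, 0, 0.0], 0.01],
    [[0, 0, 0], [0, 0, 0.0], 0.01],
    [[0, 0, 0], [0, 0, 0], 0.01],
    [[0, 0, 0], [0, 0, 0], 0.01],
    [[0, 0, 0], [0, 0, 0], 0.01],
    [[0, 0, 0], [0, 0, 0], 0.01],
  ],
  force=60,
)

```text
clock: 3.58
position: [0.4741, -0.24, 0.011]
ee_rot: [1.0, -0.024, 0.003, -0.001]
ft_force: [-1.9, 1.3, 10.7]
grip_width: 0.288
grasp_force: 57.8
```

Request:
jog_arm(
  plan=[
    [[0, 0, 0], [0, 0, 0], 0.045],
    [[0, 0, 0], [0, 0, 0], 0.045],
    [[0, 0, 0], [0, 0, 0], 0.045],
    [[0, 0, 0], [0, 0, 0.005], 0.045],
    [[0, 0, 0], [0, 0, 0.005], 0.045],
    [[0, 0, 0], [0, 0, 0.005], 0.045],
    [[0, 0, 0], [0, 0, 0.005], 0.045],
    [[0, 0, 0], [0, 0, 0.005], 0.045],
  ],
)

```text
clock: 4.25
position: [0.4732, -0.2397, 0.0046]
ee_rot: [1.0, -0.024, 0.002, -0.001]
ft_force: [0.3, -0.8, 1.0]
grip_width: 0.528
grasp_force: 0.0
```

```bash
python3 - <<'E'
from h import *
o=get_obs();print(o["position"],o["ft_force"],o["joint_velocities"].round(3))
rel([.4695,-.245,.0055],down(-93.4))
c=camera("top");h=hsv(c)
bl=((h[...,1]<45)&(h[...,2]>100)).astype(np.uint8)
b=blob(bl,(360,175,390,225));w=cast(c,b[:,0],.0155);print("blade",rect(w),w[:,0].max(),w[:,0].min())
E
```

```text
[ 0.47317975 -0.23965587  0.0046185 ] [ 0.26694912 -0.77142328  1.04368855] [-0.    -0.004  0.003 -0.001  0.     0.002 -0.   ]
turn [-0.0021, -0.0038, 0.0116] shift [-0.0034, 0.0055, -0.0009]
blade (array([ 0.56813257, -0.24844981]), -5.530998229980469, (91.67960357666016, 22.023054122924805)) 0.6129587233464924 0.5234066218075453
```

Request:
jog_arm(
  plan=[
    [[0, 0, 0], [0, 0, -0.001], 0.03],
    [[0, 0, 0], [0, 0, -0.001], 0.01],
    [[0, 0, 0], [0, 0, -0.001], 0.01],
    [[0, 0, 0], [0, 0, -0.001], 0.01],
    [[0, 0, 0], [0, 0, -0.001], 0.01],
    [[0, 0, 0], [0, 0, -0.001], 0.01],
    [[0, 0, 0], [0, 0, -0.001], 0.01],
    [[0, 0, 0], [0, 0, -0.001], 0.01],
  ],
  force=80,
)

```text
clock: 4.97
position: [0.4736, -0.24, 0.0063]
ee_rot: [1.0, -0.024, 0.002, -0.001]
ft_force: [-1.2, 0.9, 5.9]
grip_width: 0.282
grasp_force: 78.1
```

Request:
jog_arm(
  plan=[
    [[0, 0, 0], [0, 0, -0.01], 0.01],
    [[0, 0, 0], [0, 0, -0.03], 0.01],
    [[0, 0, 0], [0, 0, -0.06], 0.01],
    [[0, 0, 0], [0, 0, -0.09], 0.01],
    [[0, 0, 0], [0, 0, -0.12], 0.01],
    [[0, 0, 0], [0, 0, -0.14], 0.01],
    [[0, 0, 0], [0, 0, -0.14], 0.01],
    [[0, 0, 0], [0, 0, -0.14], 0.01],
  ],
)

```text
clock: 5.63
position: [0.473, -0.2399, 0.1467]
ee_rot: [1.0, -0.024, 0.003, -0.001]
ft_force: [-0.3, -1.6, -2.8]
grip_width: 0.285
grasp_force: 78.0
```

```bash
python3 - <<'E'
from h import *
o=get_obs();print(o["position"],o["ft_force"])
c=camera("wrist");cv2.imwrite("pics/w2.png",c["img"][:,:,::-1])
t=np.radians(-4.3);M=np.array([.560,.0138]);Rm=np.array([[np.cos(t),-np.sin(t)],[np.sin(t),np.cos(t)]])
# TCP to bar tip distance along bar ~ .1405 ; standoff: tip 30 mm before wall
p=M+Rm@np.array([0,-.105-.030-.1405]);print(p)
rel([*p,.145],down(-4.3))
# camera geometry: tool-frame pose of wrist camera
T=R.from_quat(o["ee_rot"]);print(T.inv().apply(c["extrinsics"][:3,3]-o["position"]))
E
```

```text
[ 0.4730255  -0.23990546  0.14665632] [-0.25907578 -1.64188749 -2.77122293]
[ 0.53934336 -0.2609245 ]
turn [0.0009, -0.0051, -1.5433] shift [0.068, 0.0181, 0.0006]
[ 0.06608827 -0.00034364 -0.14171362]
```

View pics/w2.png

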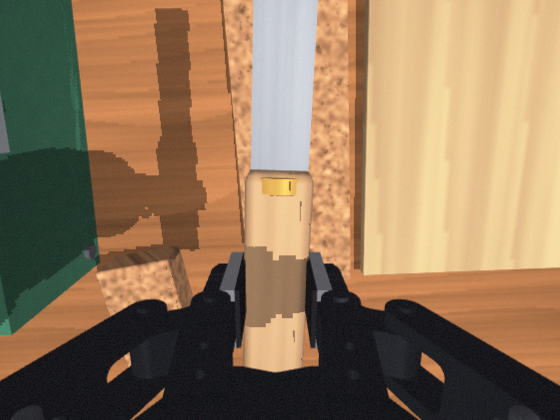

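Request:
jog_arm(
  plan=[
    [[0, 0, -0.12], [0.01, 0.0, 0], 0.01],
    [[0, 0, -0.24], [0.02, 0.0, 0], 0.01],
    [[0, 0, -0.36], [0.03, 0.0, 0], 0.01],
    [[0, 0, -0.48], [0.03, 0.0, 0], 0.01],
    [[0, 0, -0.6], [0.04, 0.01, 0], 0.01],
    [[0, 0, -0.72], [0.05, 0.01, 0], 0.01],
    [[0, 0, -0.8], [0.055, 0.015, 0], 0.01],
    [[0, 0, -0.8], [0.055, 0.015, 0], 0.01],
  ],
)

```text
clock: 6.35
position: [0.5265, -0.2578, 0.144]
ee_rot: [0.929, 0.369, 0.001, -0.001]
ft_force: [-1.1, -0.4, -3.0]
grip_width: 0.285
grasp_force: 78.2
```

Request:
jog_arm(
  plan=[
    [[0, 0, -0.12], [0, 0.0, 0], 0.01],
    [[0, 0, -0.24], [0, 0.0, 0], 0.01],
    [[0, 0, -0.36], [0, 0.0, 0], 0.01],
    [[0, 0, -0.48], [0, 0.0, 0], 0.01],
    [[0, 0, -0.6], [0, 0, 0], 0.01],
    [[0, 0, -0.74], [0, 0, 0], 0.01],
    [[0, 0, -0.74], [0, 0, 0], 0.01],
    [[0, 0, -0.74], [0, 0, 0], 0.01],
  ],
)

```text
clock: 7.02
position: [0.526, -0.2573, 0.1449]
ee_rot: [0.736, 0.677, 0.002, -0.0]
ft_force: [-0.4, 0.3, -2.9]
grip_width: 0.287
grasp_force: 78.1
```

```bash
cat >> h.py <<'E'
t=np.radians(-4.3);M0=np.array([.560,.0138]);RM=np.array([[np.cos(t),-np.sin(t)],[np.sin(t),np.cos(t)]])
def mach(x,y): return M0+RM@np.array([x,y])/1000   # mm machine -> world
def inm(p): return RM.T@(np.asarray(p)[:2]-M0)*1000
E
python3 - <<'E'
from h import *
o=get_obs();print(o["position"],inm(o["position"]),o["ft_force"])
c=camera("wrist");T=R.from_quat(o["ee_rot"])
print("joint in tool",T.inv().apply(cast(c,[[280,170]],o["position"][2]+.0157)[0]-o["position"]))
rel([*mach(0,-105-30-140.5),.145],down(-4.3))
c=camera("scene");cv2.imwrite("pics/s3.png",cv2.resize(c["img"][150:330,180:420],None,fx=3.3,fy=3.3)[:,:,::-1])
c=camera("top");cv2.imwrite("pics/t3.png",cv2.resize(c["img"][130:310,230:430],None,fx=3.3,fy=3.3)[:,:,::-1])
E
```

```text
[ 0.5260239  -0.25733393  0.14494793] [ -13.55118377 -272.91821025] [-0.38475973  0.34652668 -2.87590116]
joint in tool [ 0.04782952  0.00105541 -0.01557032]
turn [0.0027, -0.0025, -0.0092] shift [-0.0024, 0.0134, 0.0002]
```

View pics/s3.png

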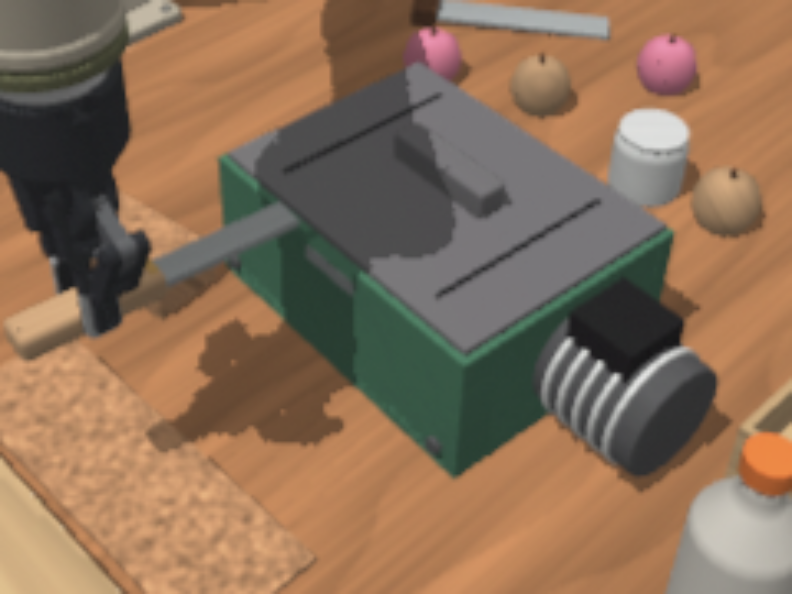

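View pics/t3.png

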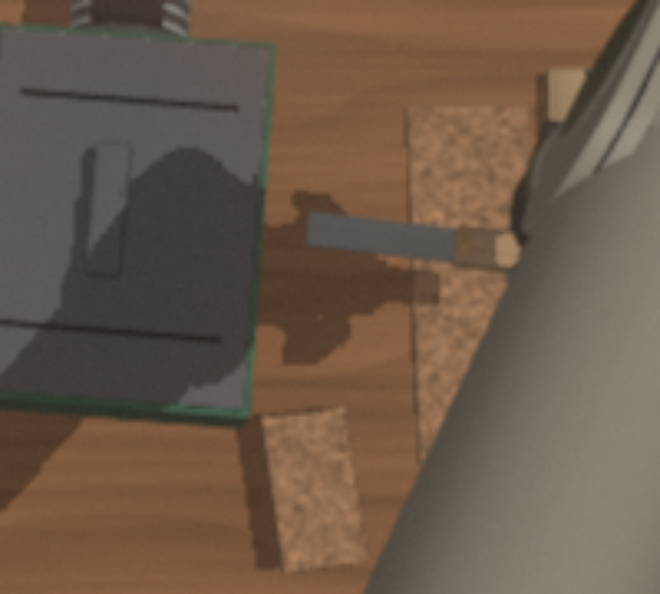

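The views show the bar held level. Its tip is at scene-crop (291,213) and top-crop (308,229), before the notch, which is a gray slot at scene-crop (330,266).

```bash
python3 - <<'E'
from h import *
def ray(c,px):
    a=cast(c,[px],0)[0]; o=c["extrinsics"][:3,3]; return o,(a-o)/np.linalg.norm(a-o)
def tri(r1,r2):
    A=[];b=[]
    for o,d in(r1,r2): P=np.eye(3)-np.outer(d,d);A.append(P);b.append(P@o)
    x=np.linalg.solve(sum(A),sum(b)); return x,[np.linalg.norm(np.cross(x-o,d))*1000 for o,d in(r1,r2)]
s,t=camera("scene"),camera("top")
S=lambda x,y:ray(s,(180+x/3.3,150+y/3.3)); T=lambda x,y:ray(t,(230+x/3.3,130+y/3.3))
x,e=tri(S(291,213),T(308,229));print("tip",x,e,inm(x),x[2])
x,e=tri(S(158,272),T(456,246));print("joint",x,e,inm(x))
o=get_obs();print(o["position"],(R.from_quat(o["ee_rot"]).apply([.1428,0,-.0067])+o["position"]))
n=cast(s,[(180+330/3.3,150+266/3.3)],.1035)[0];print("notch seen",n,inm(n))
E
```

```text
tip [ 0.54313874 -0.11705389  0.15011696] [np.float64(1.641140506554768), np.float64(1.6411405065548017)] [  -7.00254204 -131.74978963] 0.15011695538181133
joint [ 0.53169791 -0.21273759  0.15293063] [np.float64(1.4760907877726723), np.float64(1.4760907877726561)] [ -11.23692136 -228.02196818]
[ 0.52673886 -0.25743176  0.14567536] [ 0.53825876 -0.11511243  0.15269168]
notch seen [ 0.56027769 -0.09738481  0.1035    ] [   8.61340561 -110.85102101]
```

```bash
python3 - <<'E'
from h import *
rel([*mach(0,-105-8-142.8),.0968],down(-4.3))
E
```

```text
turn [0.0036, -0.0022, -0.0059] shift [0.0171, 0.0126, 0.049]
```

Request:
jog_arm(
  plan=[
    [[0.0036, -0.0022, -0.006], [0.0, 0.0126, 0.02], 0.01],
    [[0.0036, -0.0022, -0.006], [0.0, 0.0126, 0.04], 0.01],
    [[0.0036, -0.0022, -0.006], [0.0, 0.0126, 0.049], 0.01],
    [[0.0036, -0.0022, -0.006], [0.017, 0.0126, 0.049], 0.01],
    [[0.0036, -0.0022, -0.006], [0.017, 0.0126, 0.049], 0.01],
    [[0.0036, -0.0022, -0.006], [0.017, 0.0126, 0.049], 0.01],
    [[0.0036, -0.0022, -0.006], [0.017, 0.0126, 0.049], 0.01],
  ],
)

```text
clock: 7.85
position: [0.541, -0.242, 0.0975]
ee_rot: [0.732, 0.681, 0.0, 0.001]
ft_force: [0.9, -0.1, -1.4]
grip_width: 0.284
grasp_force: 78.1
```

```bash
python3 - <<'E'
from h import *
o=get_obs();print(o["position"],inm(o["position"]),o["ft_force"])
rel([*mach(0,-105-8-142.8),.0968],down(-4.3))
c=camera("scene");cv2.imwrite("pics/s4.png",cv2.resize(c["img"][185:265,200:310],None,fx=7,fy=7,interpolation=cv2.INTER_CUBIC)[:,:,::-1])
E
```

```text
[ 0.54103074 -0.24203413  0.09754137] [   0.26625748 -256.53627971] [ 0.94872598 -0.0762696  -1.37099742]
turn [0.0011, 0.0005, 0.0019] shift [0.0007, -0.0003, 0.0007]
```

View pics/s4.png

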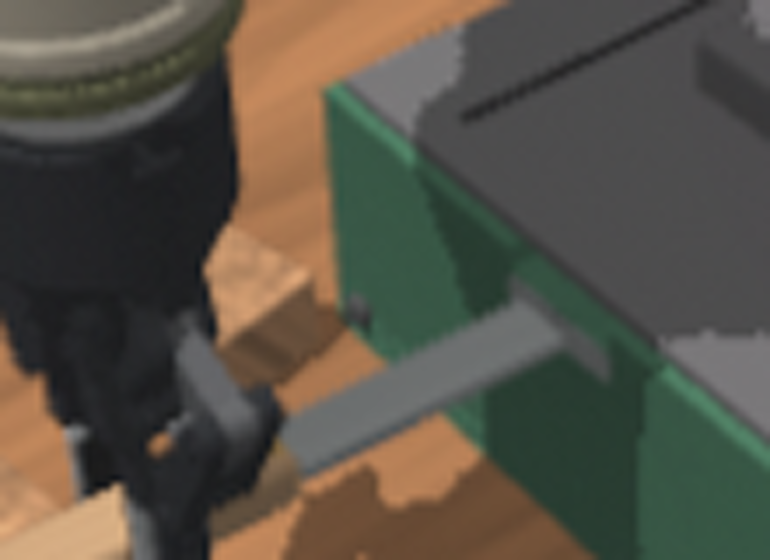

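```bash
python3 - <<'E'
from h import *
c=camera("scene");E=np.linalg.inv(c["extrinsics"])
def pr(p): q=c["mtx"]@(E[:3,:3]@np.asarray(p)+E[:3,3]);q=q[:2]/q[2];return ((q-[200,185])*7).round(0)
for x in(-130,-25,25): print(x,[pr([*mach(x,-105),z/1000]) for z in(99,108)])
print("plate edge top",[pr([*mach(x,-100),.114]) for x in(-125,-25,25)])
o=get_obs();Q=R.from_quat(o["ee_rot"])
for y in(-.011,.011): print("tip top",pr(o["position"]+Q.apply([.1428,y,-.0092])),"joint top",pr(o["position"]+Q.apply([.0478,y,-.0092])))
E
```

```text
-130 [array([322., 106.]), array([320.,  85.])]
-25 [array([509., 265.]), array([508., 244.])]
25 [array([608., 350.]), array([608., 329.])]
plate edge top [array([340.,  73.]), array([521., 224.]), array([621., 307.])]
tip top [513. 283.] joint top [259. 419.]
tip top [557. 320.] joint top [301. 461.]
```

The blade tip sits right at the notch. The notch looks slightly lower than predicted, so I'll check it in the unshadowed first picture.

```bash
python3 - <<'E'
from h import *
im=cv2.imread("pics/scene0.png");f=cv2.resize(im[200:255,250:320],None,fx=10,fy=10,interpolation=cv2.INTER_CUBIC)
c=camera("scene");E=np.linalg.inv(c["extrinsics"])
def pr(p): q=c["mtx"]@(E[:3,:3]@np.asarray(p)+E[:3,3]);q=q[:2]/q[2];return ((q-[250,200]+.5)*10)
for x in(-25,25):
    for z in(99,108): cv2.circle(f,tuple(int(v) for v in pr([*mach(x,-105),z/1000])),4,(0,0,255),-1)
    cv2.circle(f,tuple(int(v) for v in pr([*mach(x,-100),.114])),4,(255,0,0),-1)
cv2.imwrite("pics/n.png",f)
E
```

```text
(no output)
```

View pics/n.png

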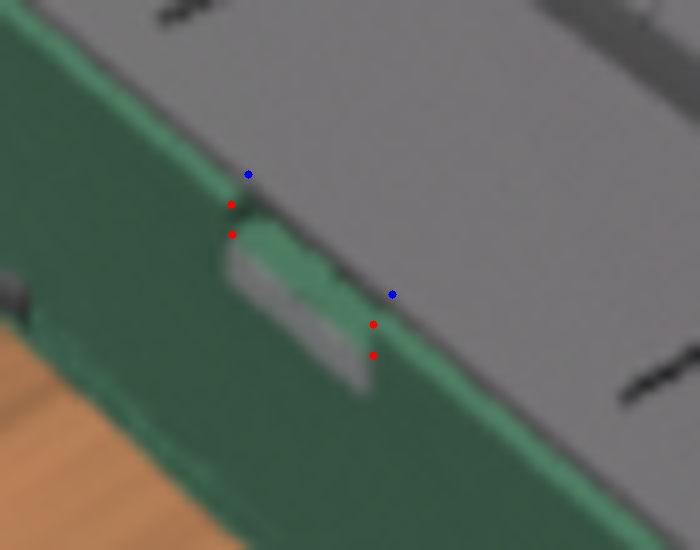

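```bash
python3 - <<'E'
from h import *
from scipy.optimize import least_squares
c=camera("scene");h=hsv(c)
g=((h[...,1]<45)&(h[...,2]>80)&(h[...,2]<135)).astype(np.uint8)
b=blob(g,(238,215,288,256));q=cv2.approxPolyDP(cv2.convexHull(b),2,True)[:,0]
print(q.tolist(),cv2.contourArea(b))
for y in range(222,254,3): print(y,''.join('%4d'%v for v in h[y,238:286:2,1]))
E
```

```text
[[285, 235], [244, 252], [240, 247], [241, 244], [275, 226]] 335.0
222  118 118 128 134 135  61  91  92  90  91  89  92  91  89  85  85  85  84  86  91  53   0   3   3
225  116 117 116 120 134  72  92  90  88  91  88  92  89  91  85  85  82  49  32  84  88  85  35   4
228  115 111 110 109 131  61   6  41  89  91  88  92  89  95  89  85  85  36   7   3  44  89  88  79
231  109 109 111 108 126 121  51  53  90  89  91  91  92  91  57  12   7   5   5   5   5  10  57  87
234  109 108 109 114 125 132 132  84  88  93  90  54  17   7   7   5   7   7   7   5   8  12  10  16
237  109 110 124 132 134 133 134 133  97  19   7   7   7   7   7   7   7   5  19  53  85  86  75  20
240   65 133 132 134 134 104  34   5   7   7   5   7   5   7   8  23  47  88  85  85  89  81  81  85
243   26 116 104  34   7   7   5   7   7   5   7   5  22  65  89  91  88  84  85  85  85  85  85  81
246   24   8   7   7   7   7   7   7   5   6 108 132 134 125  58  91  88  86  86  88  84  81  88  85
249  112 108   7   7   7   7   6 107 130 134 134 135 132 134 134  87  84  85  84  88  88  85  85  82
252   95  94  62   6 110 132 133 131 134 135 135 134 134 134 132 127 124  57  88  88  84  88  84  84
```

The grey strip is the fulcrum plate. The slot above it is where I predicted, and the blade edges show no pitch, so I'm inserting.

Request:
jog_arm(
  plan=[
    [[0, 0, 0.002], [0.004, 0, 0.0005], 0.01],
    [[0, 0, 0.002], [0.008, 0, 0.0005], 0.01],
    [[0, 0, 0.002], [0.012, 0, 0.0005], 0.01],
    [[0, 0, 0.002], [0.016, 0, 0.0005], 0.01],
    [[0, 0, 0.002], [0.02, 0, 0.0005], 0.01],
    [[0, 0, 0.002], [0.02, 0, 0.0005], 0.01],
  ],
)

```text
clock: 8.55
position: [0.5427, -0.2201, 0.0964]
ee_rot: [0.732, 0.681, 0.0, -0.0]
ft_force: [0.6, 0.8, -2.5]
grip_width: 0.283
grasp_force: 78.1
```

Request:
jog_arm(
  plan=[
    [[0, 0, 0], [0.004, 0, 0], 0.01],
    [[0, 0, 0], [0.008, 0, 0], 0.01],
    [[0, 0, 0], [0.012, 0, 0], 0.01],
    [[0, 0, 0], [0.015, 0, 0], 0.01],
    [[0, 0, 0], [0.018, 0, 0], 0.01],
    [[0, 0, 0], [0.018, 0, 0], 0.01],
  ],
)

```text
clock: 9.05
position: [0.5439, -0.2027, 0.0964]
ee_rot: [0.733, 0.681, 0.0, 0.0]
ft_force: [1.1, 0.3, -2.6]
grip_width: 0.28
grasp_force: 78.1
```

```bash
python3 - <<'E'
from h import *
o=get_obs();p=o["position"];print(p,inm(p),o["ft_force"],o["torque"])
# pivot about fulcrum: bar tilts tip-up by a (rotation about machine +x axis... ) TCP path in tool frame
Q=R.from_quat(o["ee_rot"]);F=np.r_[mach(0,-105),.099]
ax=np.r_[RM@[1,0],0]; f=Q.inv().apply(F-p); print("fulcrum in tool",f)
for a in(3,6,10,14,18,22,26,30):
    r=R.from_rotvec(ax*np.radians(a)); np_=F+r.apply(p-F); print(a,(Q.inv()*r*Q).as_rotvec().round(3),Q.inv().apply(np_-p).round(4), np_.round(3))
E
```

```text
[ 0.54394943 -0.20268801  0.09643274] [   0.22660352 -217.08207613] [ 1.13250264  0.2617831  -2.59109445] [-0.0944061  -0.00883276 -0.04524845]
fulcrum in tool [ 1.12083144e-01 -5.92658296e-05 -2.52966449e-03]
3 [-0.     0.052  0.   ] [ 0.0003 -0.      0.0059] [ 0.544 -0.202  0.091]
6 [-0.     0.105  0.   ] [ 0.0009 -0.      0.0117] [ 0.544 -0.202  0.085]
10 [-0.     0.175  0.   ] [ 0.0021 -0.      0.0194] [ 0.544 -0.201  0.077]
14 [-0.     0.244  0.   ] [ 0.0039 -0.      0.027 ] [ 0.544 -0.199  0.069]
18 [-0.     0.314  0.   ] [ 0.0063 -0.      0.0345] [ 0.544 -0.196  0.062]
22 [-0.001  0.384  0.   ] [ 0.0091 -0.      0.0418] [ 0.545 -0.194  0.055]
26 [-0.001  0.454  0.   ] [ 0.0125 -0.      0.0489] [ 0.545 -0.19   0.048]
30 [-0.001  0.524  0.   ] [0.0163 0.     0.0557] [ 0.545 -0.186  0.041]
```

Request:
jog_arm(
  plan=[
    [[0, 0.052, 0], [0.0003, 0, 0.007], 0.01],
    [[0, 0.105, 0], [0.0009, 0, 0.0132], 0.01],
    [[0, 0.14, 0], [0.0014, 0, 0.017], 0.01],
    [[0, 0.175, 0], [0.0021, 0, 0.0209], 0.01],
    [[0, 0.21, 0], [0.003, 0, 0.0247], 0.01],
    [[0, 0.244, 0], [0.0039, 0, 0.0285], 0.01],
    [[0, 0.244, 0], [0.0039, 0, 0.0285], 0.01],
  ],
)

```text
clock: 9.63
position: [0.5438, -0.2, 0.0677]
ee_rot: [0.728, 0.675, 0.09, -0.084]
ft_force: [-1.0, 2.3, 3.3]
grip_width: 0.282
grasp_force: 78.7
```

Request:
jog_arm(
  plan=[
    [[0, 0.035, 0], [0.0002, 0, 0.0039], 0.01],
    [[0, 0.07, 0], [0.0005, 0, 0.0078], 0.01],
    [[0, 0.105, 0], [0.001, 0, 0.0117], 0.01],
    [[0, 0.14, 0], [0.0015, 0, 0.0156], 0.01],
    [[0, 0.14, 0], [0.0015, 0, 0.0156], 0.01],
  ],
)

```text
clock: 10.05
position: [0.544, -0.1953, 0.0524]
ee_rot: [0.72, 0.667, 0.14, -0.13]
ft_force: [1.2, -0.2, -0.6]
grip_width: 0.283
grasp_force: 78.9
```

Request:
jog_arm(
  plan=[
    [[0, 0.035, 0], [0.0002, 0, 0.0039], 0.01],
    [[0, 0.07, 0], [0.0005, 0, 0.0078], 0.01],
    [[0, 0.07, 0], [0.0005, 0, 0.0078], 0.01],
    [[0, 0.07, 0], [0.0005, 0, 0.0078], 0.01],
  ],
)

```text
clock: 10.38
position: [0.5444, -0.1925, 0.0458]
ee_rot: [0.715, 0.663, 0.164, -0.152]
ft_force: [-0.7, -4.6, -3.1]
grip_width: 0.282
grasp_force: 78.3
```

```bash
python3 - <<'E'
from h import *
o=get_obs();p=o["position"];print(p,inm(p),o["ft_force"],o["torque"])
c=camera("scene");cv2.imwrite("pics/s5.png",cv2.resize(c["img"][150:290,200:400],None,fx=4,fy=4,interpolation=cv2.INTER_CUBIC)[:,:,::-1])
E
```

```text
[ 0.54437614 -0.19251711  0.0457959 ] [-1.10485047e-01 -2.06907810e+02] [-0.73538073 -4.64455353 -3.08029554] [-1.74593245  0.18339231 -0.04541808]
```

View pics/s5.png

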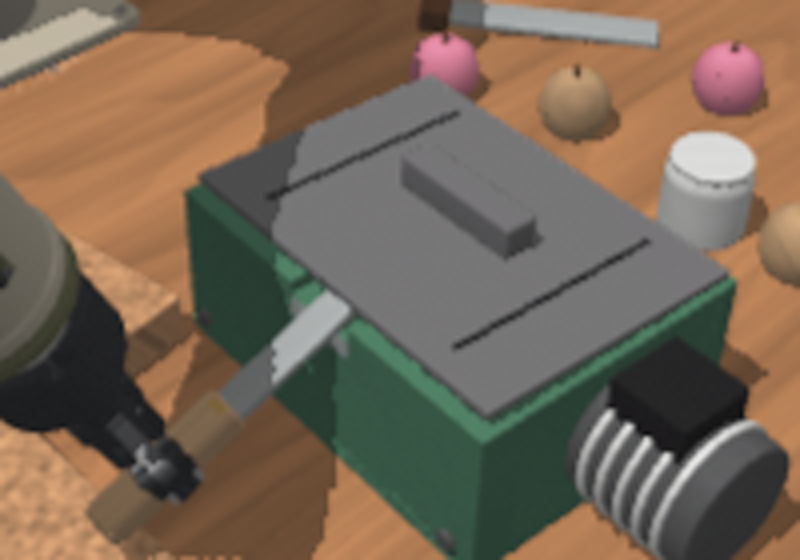

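The cover now stands ajar, with a gap visible along the -y edge. I'm swinging the bar back and withdrawing it.

Request:
jog_arm(
  plan=[
    [[0, -0.1, 0], [0.0002, 0, -0.0115], 0.01],
    [[0, -0.2, 0], [0.0013, 0, -0.0228], 0.01],
    [[0, -0.3, 0], [0.0036, 0, -0.034], 0.01],
    [[0, -0.4, 0], [0.007, 0, -0.045], 0.01],
    [[0, -0.4, 0], [0.007, 0, -0.045], 0.01],
    [[0, -0.4, 0], [0.007, 0, -0.045], 0.01],
  ],
)

```text
clock: 10.93
position: [0.5448, -0.2016, 0.0905]
ee_rot: [0.731, 0.682, 0.022, -0.019]
ft_force: [-0.7, 0.9, -2.6]
grip_width: 0.282
grasp_force: 78.2
```

```bash
python3 - <<'E'
from h import *
o=get_obs();p=o["position"];print(p,inm(p),o["ft_force"],o["torque"])
rel([*mach(0,-290),.105],down(-4.3))
rel([*mach(0,-217),.0965],down(-4.3))
E
```

```text
[ 0.54477457 -0.20156211  0.09050339] [   0.96500076 -215.897476  ] [-0.70500065  0.94425135 -2.61451223] [-0.22463603  0.07552075 -0.02891688]
turn [0.002, -0.0568, 0.0056] shift [-0.0732, -0.0013, -0.0187]
turn [0.002, -0.0568, 0.0056] shift [-0.0008, -0.001, -0.0061]
```

Request:
jog_arm(
  plan=[
    [[0, -0.057, 0], [0, 0, -0.006], 0.01],
    [[0, -0.057, 0], [-0.01, 0, -0.0065], 0.01],
    [[0, -0.057, 0], [-0.03, 0, -0.0075], 0.01],
    [[0, -0.057, 0], [-0.05, 0, -0.009], 0.01],
    [[0, -0.057, 0], [-0.07, 0, -0.01], 0.01],
    [[0, -0.057, 0], [-0.08, 0, -0.03], 0.01],
    [[0, -0.057, 0], [-0.08, 0, -0.05], 0.01],
    [[0, -0.057, 0], [-0.08, 0, -0.05], 0.01],
  ],
)

```text
clock: 11.6
position: [0.5373, -0.2906, 0.1377]
ee_rot: [0.735, 0.679, 0.0, 0.002]
ft_force: [0.2, 0.0, -1.7]
grip_width: 0.281
grasp_force: 78.3
```

```bash
python3 - <<'E'
from h import *
o=get_obs();p=o["position"];print(p,inm(p),o["ft_force"],o["torque"])
rel([.4735,-.243,.14],down(-92.75))
E
```

```text
[ 0.53729247 -0.29060389  0.13769746] [ 1.80207479e-01 -3.05249617e+02] [ 0.19425692  0.03446446 -1.69546358] [-0.11355149 -0.03819564 -0.02468736]
turn [0.0044, -0.0009, 1.5396] shift [0.0424, -0.0673, -0.0026]
```

Request:
jog_arm(
  plan=[
    [[0, 0, 0.12], [0.005, -0.01, 0], 0.01],
    [[0, 0, 0.24], [0.01, -0.02, 0], 0.01],
    [[0, 0, 0.36], [0.015, -0.03, 0], 0.01],
    [[0, 0, 0.48], [0.02, -0.04, 0], 0.01],
    [[0, 0, 0.6], [0.03, -0.05, 0], 0.01],
    [[0, 0, 0.72], [0.042, -0.067, 0], 0.01],
    [[0, 0, 0.84], [0.042, -0.067, 0], 0.01],
    [[0, 0, 0.84], [0.042, -0.067, 0], 0.01],
  ],
)

```text
clock: 12.27
position: [0.4726, -0.2396, 0.134]
ee_rot: [0.948, 0.319, -0.001, -0.0]
ft_force: [0.1, 0.3, -2.1]
grip_width: 0.279
grasp_force: 78.5
```

Request:
jog_arm(
  plan=[
    [[0.004, 0, 0.12], [0, 0, 0], 0.01],
    [[0.004, 0, 0.24], [0, 0, 0], 0.01],
    [[0.004, 0, 0.36], [0, 0, 0], 0.01],
    [[0.004, 0, 0.48], [0, 0, 0], 0.01],
    [[0.004, 0, 0.6], [0, 0, 0], 0.01],
    [[0.004, 0, 0.7], [0, 0, 0], 0.01],
    [[0.004, 0, 0.7], [0, 0, 0], 0.01],
    [[0.004, 0, 0.7], [0, 0, 0], 0.01],
  ],
)

```text
clock: 12.93
position: [0.4736, -0.2405, 0.1345]
ee_rot: [1.0, -0.019, -0.001, -0.001]
ft_force: [-1.1, 0.1, -2.7]
grip_width: 0.283
grasp_force: 78.5
```

```bash
python3 - <<'E'
from h import *
o=get_obs();p=o["position"];print(p,o["ft_force"])
rel([.4735,-.243,.0075],down(-92.75))
E
```

```text
[ 0.47358379 -0.24045401  0.1345222 ] [-1.10613616  0.09623386 -2.67430535]
turn [-0.0011, 0.0019, 0.0095] shift [0.0003, 0.0027, 0.127]
```

Request:
jog_arm(
  plan=[
    [[0, 0.002, 0.009], [0, 0.0027, 0.03], 0.01],
    [[0, 0.002, 0.009], [0, 0.0027, 0.06], 0.01],
    [[0, 0.002, 0.009], [0, 0.0027, 0.09], 0.01],
    [[0, 0.002, 0.009], [0, 0.0027, 0.11], 0.01],
    [[0, 0.002, 0.009], [0, 0.0027, 0.12], 0.01],
    [[0, 0.002, 0.009], [0, 0.0027, 0.124], 0.01],
    [[0, 0.002, 0.009], [0, 0.0027, 0.126], 0.01],
    [[0, 0.002, 0.009], [0, 0.0027, 0.126], 0.01],
  ],
)

```text
clock: 13.6
position: [0.4741, -0.243, 0.0098]
ee_rot: [1.0, -0.026, 0.001, -0.0]
ft_force: [0.9, 0.3, -1.4]
grip_width: 0.284
grasp_force: 78.4
```

```bash
python3 - <<'E'
from h import *
o=get_obs();p=o["position"];print(p,o["ft_force"],o["torque"])
E
```

```text
[ 0.47414983 -0.24297367  0.00977608] [ 0.86900351  0.25724377 -1.43252811] [0.00125319 0.052059   0.02066986]
```

Request:
jog_arm(
  plan=[
    [[0, 0, 0], [0, 0, 0.001], 0.01],
    [[0, 0, 0], [0, 0, 0.002], 0.01],
    [[0, 0, 0], [0, 0, 0.003], 0.01],
    [[0, 0, 0], [0, 0, 0.003], 0.01],
    [[0, 0, 0], [0, 0, 0.003], 0.01],
  ],
)

```text
clock: 14.02
position: [0.474, -0.2426, 0.0065]
ee_rot: [1.0, -0.026, 0.001, -0.0]
ft_force: [-0.3, 0.2, -0.6]
grip_width: 0.285
grasp_force: 78.6
```

Request:
jog_arm(
  plan=[
    [[0, 0, 0], [0, 0, 0], 0.035],
    [[0, 0, 0], [0, 0, 0], 0.045],
    [[0, 0, 0], [0, 0, 0], 0.055],
    [[0, 0, 0], [0, 0, 0], 0.055],
    [[0, 0, 0], [0, 0, -0.02], 0.055],
    [[0, 0, 0], [0, 0, -0.06], 0.055],
    [[0, 0, 0], [0, 0, -0.1], 0.055],
    [[0, 0, 0], [0, 0, -0.14], 0.055],
  ],
)

```text
clock: 14.68
position: [0.4727, -0.2429, 0.1476]
ee_rot: [1.0, -0.027, -0.0, -0.0]
ft_force: [1.3, 0.4, 0.3]
grip_width: 0.645
grasp_force: 0.0
```

Request:
jog_arm(
  plan=[
    [[0, 0, -0.12], [0, 0, -0.05], 0.055],
    [[0, 0, -0.24], [0, 0, -0.09], 0.055],
    [[0, 0, -0.36], [0, 0, -0.13], 0.055],
    [[0, 0, -0.36], [-0.04, 0, -0.13], 0.055],
    [[0, 0, -0.36], [-0.08, 0, -0.13], 0.055],
    [[0, 0, -0.36], [-0.08, 0, -0.13], 0.055],
  ],
)

```text
clock: 15.18
position: [0.3879, -0.2403, 0.2775]
ee_rot: [0.989, 0.151, 0.003, -0.002]
ft_force: [0.6, -1.0, 0.4]
grip_width: 0.646
grasp_force: 0.0
```

```bash
python3 - <<'E'
from h import *
o=get_obs();print(o["position"])
for n in("top","scene"):
    c=camera(n);cv2.imwrite(f"pics/{n}6.png",c["img"][:,:,::-1])
E
```

```text
[ 0.38785988 -0.24033602  0.27746242]
```

View pics/top6.png

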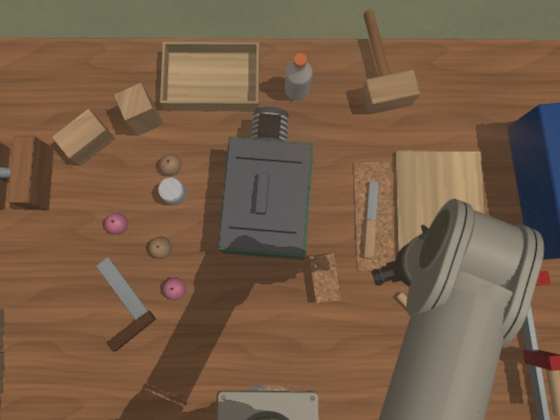

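The bar is back on its pad at (371,220) and only two brown apples are present, at (170,165) and (160,247). Next is the cover rib.

```bash
cat >> h.py <<'E'
XM=np.r_[RM@[1,0],0]
E
python3 - <<'E'
from h import *
a=np.radians(4.65)
r=R.from_rotvec(-XM*a)*down(-94.3)
n=np.r_[RM@[0,np.sin(a)],np.cos(a)]; g=np.r_[mach(0,1.0),.124]
rel(g+n*.12,r); rel(g,r,g+n*.12,r)
E
```

```text
turn [-0.0826, -0.0204, 0.3811] shift [0.2396, -0.2001, 0.0348]
turn [0.0, 0.0, 0.0] shift [0.0, -0.0, 0.12]
```

Request:
jog_arm(
  plan=[
    [[-0.04, -0.01, 0.1], [0.03, -0.025, 0], 0.065],
    [[-0.08, -0.02, 0.2], [0.06, -0.05, 0], 0.065],
    [[-0.0826, -0.02, 0.3], [0.09, -0.075, 0], 0.065],
    [[-0.0826, -0.02, 0.381], [0.12, -0.1, 0.01], 0.065],
    [[-0.0826, -0.02, 0.381], [0.15, -0.125, 0.02], 0.065],
    [[-0.0826, -0.02, 0.381], [0.18, -0.15, 0.03], 0.065],
    [[-0.0826, -0.02, 0.381], [0.21, -0.175, 0.034], 0.065],
    [[-0.0826, -0.02, 0.381], [0.24, -0.2, 0.034], 0.065],
  ],
)

```text
clock: 15.95
position: [0.5612, 0.0252, 0.2396]
ee_rot: [0.998, -0.036, -0.005, 0.042]
ft_force: [1.3, -0.2, 0.7]
grip_width: 0.762
grasp_force: 0.0
```

Request:
jog_arm(
  plan=[
    [[0, 0, 0], [0, 0, 0], 0.065],
    [[0, 0, 0], [0, 0, 0], 0.065],
    [[0, 0, 0], [0, 0, 0], 0.065],
  ],
)

```text
clock: 16.2
position: [0.5607, 0.0227, 0.2411]
ee_rot: [0.998, -0.037, -0.004, 0.043]
ft_force: [0.6, -0.2, -0.1]
grip_width: 0.765
grasp_force: 0.0
```

```bash
python3 - <<'E'
from h import *
a=np.radians(4.65)
r=R.from_rotvec(-XM*a)*down(-94.3)
n=np.r_[RM@[0,np.sin(a)],np.cos(a)]; g=np.r_[mach(0,1.0),.124]
o=get_obs();print(o["position"],inm(o["position"]),o["joint_pos"].round(2))
rel(g+n*.06,r); rel(g,r,g+n*.06,r)
c=camera("wrist");cv2.imwrite("pics/w7.png",c["img"][:,:,::-1])
E
```

```text
[0.5607038  0.02269715 0.24112589] [0.03471872 8.92487441] [-0.53  0.2   0.42  1.63  0.    1.35 -1.77]
turn [0.0042, 0.0048, 0.0018] shift [0.0002, -0.0018, 0.0574]
turn [0.0, 0.0, 0.0] shift [0.0, -0.0, 0.06]
```

View pics/w7.png

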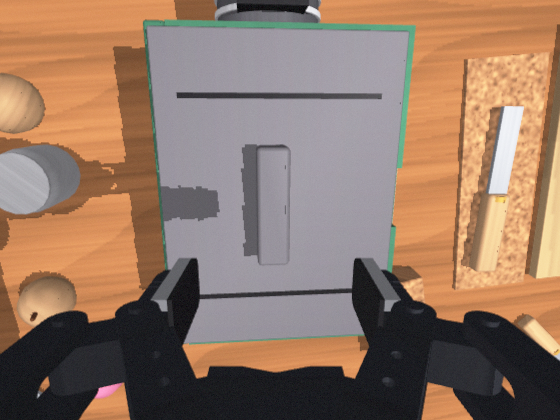

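The rib sits at (274,205), central between the fingers at about 277, and the bar is on its pad. Descending.

Request:
jog_arm(
  plan=[
    [[0.004, 0.005, 0.002], [0, -0.0018, 0.03], 0.065],
    [[0.004, 0.005, 0.002], [0, -0.0018, 0.06], 0.065],
    [[0.004, 0.005, 0.002], [0, -0.0018, 0.085], 0.065],
    [[0.004, 0.005, 0.002], [0, -0.0018, 0.1], 0.06],
    [[0.004, 0.005, 0.002], [0, -0.0018, 0.11], 0.055],
    [[0.004, 0.005, 0.002], [0, -0.0018, 0.115], 0.05],
    [[0.004, 0.005, 0.002], [0, -0.0018, 0.115], 0.05],
    [[0.004, 0.005, 0.002], [0, -0.0018, 0.115], 0.05],
  ],
)

```text
clock: 16.92
position: [0.56, 0.0147, 0.1285]
ee_rot: [0.998, -0.038, 0.0, 0.04]
ft_force: [0.2, 0.8, 0.1]
grip_width: 0.585
grasp_force: 0.0
```

Request:
jog_arm(
  plan=[
    [[0, 0, 0], [0, 0, 0], 0.04],
    [[0, 0, 0], [0, 0, 0], 0.03],
    [[0, 0, 0], [0, 0, 0], 0.02],
    [[0, 0, 0], [0, 0, 0], 0.01],
    [[0, 0, 0], [0, 0, 0], 0.01],
    [[0, 0, 0], [0, 0, 0], 0.01],
    [[0, 0, 0], [0, 0, 0], 0.01],
  ],
  force=60,
)

```text
clock: 17.5
position: [0.5601, 0.0149, 0.1289]
ee_rot: [0.998, -0.038, 0.0, 0.04]
ft_force: [-1.3, -0.4, 6.1]
grip_width: 0.256
grasp_force: 59.0
```

Request:
jog_arm(
  plan=[
    [[0, 0, 0], [0, 0, -0.005], 0.01],
    [[0, 0, 0], [0, 0, -0.015], 0.01],
    [[0, 0, 0], [0, 0, -0.025], 0.01],
    [[0, 0, 0], [0, 0, -0.04], 0.01],
    [[0, 0, 0], [0, 0, -0.06], 0.01],
    [[0, 0, 0], [0, 0, -0.08], 0.01],
    [[0, 0, 0], [0, 0, -0.08], 0.01],
  ],
)

```text
clock: 18.08
position: [0.562, 0.022, 0.2127]
ee_rot: [0.999, -0.038, 0.003, 0.039]
ft_force: [0.3, 0.3, -3.1]
grip_width: 0.254
grasp_force: 62.5
```

```bash
python3 - <<'E'
from h import *
o=get_obs();p=o["position"];print(p,inm(p),o["ft_force"],o["torque"])
rb=-0.2; t=np.radians(rb)
# cover origin target so that plate centre (0,-7.5mm) is on board centre
B=np.array([.5491,-.4175]); O=B-np.array([-np.sin(t),np.cos(t)])*-.0075
g=[*(O+np.array([0,0])),.24]; print("target",O)
r=down(-90+rb)
rel([*mach(0,-200),.24],down(-92)); rel(g,r,np.r_[mach(0,-200),.24],down(-92))
rel(g,r)
c=camera("wrist");cv2.imwrite("pics/w8.png",c["img"][:,:,::-1])
E
```

```text
[0.56200266 0.02204801 0.2126691 ] [1.3785993  8.37495047] [ 0.30499368  0.2609216  -3.05290859] [ 0.20545565 -0.0987199  -0.04651332]
target [ 0.54912618 -0.41000005]
turn [0.0772, -0.0073, -0.0406] shift [-0.0011, 0.2099, -0.0112]
turn [0.0, 0.0, -0.0314] shift [0.0119, 0.2241, 0.0]
turn [0.0773, -0.0061, -0.072] shift [0.0199, 0.4326, 0.0061]
```

View pics/w8.png

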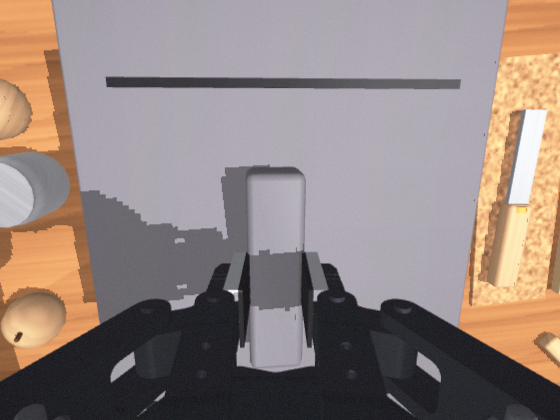

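The cover hangs from the gripper, with the rib end at (275,170), and the bar rests on its pad at right. Carrying it to the board.

Request:
jog_arm(
  plan=[
    [[0.03, 0, -0.02], [0, 0.03, -0.01], 0.01],
    [[0.06, 0, -0.04], [0, 0.06, -0.015], 0.01],
    [[0.077, -0.006, -0.072], [0.005, 0.1, -0.02], 0.01],
    [[0.077, -0.006, -0.072], [0.008, 0.13, -0.02], 0.01],
    [[0.077, -0.006, -0.072], [0.01, 0.165, -0.01], 0.01],
    [[0.077, -0.006, -0.072], [0.01, 0.195, -0.01], 0.01],
    [[0.077, -0.006, -0.072], [0.01, 0.22, 0], 0.01],
    [[0.077, -0.006, -0.072], [0.01, 0.22, 0], 0.01],
  ],
)

```text
clock: 18.8
position: [0.5505, -0.2048, 0.2234]
ee_rot: [1.0, -0.006, -0.005, 0.003]
ft_force: [-0.7, -0.8, -4.4]
grip_width: 0.255
grasp_force: 62.4
```

```bash
python3 - <<'E'
from h import *
o=get_obs();p=o["position"];print(p)
c=camera("wrist");Q=R.from_quat(o["ee_rot"]);print("rib end in tool",Q.inv().apply(cast(c,[[275,170]],p[2]+.0145)[0]-p))
rel([.549,-.41,.22],down(-90.2))
E
```

```text
[ 0.5505003  -0.20478799  0.22338766]
rib end in tool [ 0.04667969 -0.00055668 -0.01494355]
turn [0.0036, 0.0093, -0.0061] shift [-0.0003, 0.2084, 0.0044]
```

Request:
jog_arm(
  plan=[
    [[0.004, 0.009, -0.006], [-0.002, 0.03, 0.004], 0.01],
    [[0.004, 0.009, -0.006], [-0.002, 0.06, 0.004], 0.01],
    [[0.004, 0.009, -0.006], [-0.002, 0.095, 0.004], 0.01],
    [[0.004, 0.009, -0.006], [-0.002, 0.13, 0.004], 0.01],
    [[0.004, 0.009, -0.006], [-0.002, 0.16, 0.004], 0.01],
    [[0.004, 0.009, -0.006], [-0.002, 0.19, 0.004], 0.01],
    [[0.004, 0.009, -0.006], [-0.002, 0.208, 0.004], 0.01],
    [[0.004, 0.009, -0.006], [-0.002, 0.208, 0.004], 0.01],
  ],
)

```text
clock: 19.52
position: [0.5484, -0.41, 0.2203]
ee_rot: [1.0, -0.001, -0.0, 0.0]
ft_force: [-0.8, -1.4, -3.6]
grip_width: 0.251
grasp_force: 62.4
```

Request:
jog_arm(
  plan=[
    [[0, 0, 0], [0, 0, 0], 0.01],
    [[0, 0, 0], [0, 0, 0.02], 0.01],
    [[0, 0, 0], [0, 0, 0.04], 0.01],
    [[0, 0, 0], [0, 0, 0.07], 0.01],
    [[0, 0, 0], [0, 0, 0.1], 0.01],
    [[0, 0, 0], [0, 0, 0.12], 0.01],
    [[0, 0, 0], [0, 0, 0.12], 0.01],
    [[0, 0, 0], [0, 0, 0.12], 0.01],
  ],
)

```text
clock: 20.18
position: [0.551, -0.4039, 0.1008]
ee_rot: [1.0, 0.002, 0.0, -0.002]
ft_force: [0.3, -0.6, -2.8]
grip_width: 0.252
grasp_force: 62.5
```

```bash
python3 - <<'E'
from h import *
o=get_obs();print(o["position"],o["ft_force"],o["torque"])
rel([.5475,-.41,.050],down(-90.2))
E
```

```text
[ 0.55102253 -0.40385624  0.10084954] [ 0.26386797 -0.60508616 -2.75953663] [-0.01644359 -0.0351882   0.03110999]
turn [-0.0034, -0.0007, 0.0075] shift [-0.0036, 0.0063, 0.0508]
```

Request:
jog_arm(
  plan=[
    [[-0.003, 0, 0.005], [-0.0036, 0.0065, 0.015], 0.01],
    [[-0.003, 0, 0.005], [-0.0036, 0.0065, 0.03], 0.01],
    [[-0.003, 0, 0.005], [-0.0036, 0.0065, 0.04], 0.01],
    [[-0.003, 0, 0.005], [-0.0036, 0.0065, 0.046], 0.01],
    [[-0.003, 0, 0.005], [-0.0036, 0.0065, 0.05], 0.01],
    [[-0.003, 0, 0.005], [-0.0036, 0.0065, 0.05], 0.01],
    [[-0.003, 0, 0.005], [-0.0036, 0.0065, 0.05], 0.01],
  ],
)

```text
clock: 20.77
position: [0.5487, -0.4112, 0.0536]
ee_rot: [1.0, -0.001, 0.002, 0.0]
ft_force: [-3.6, 6.9, 11.6]
grip_width: 0.257
grasp_force: 67.5
```

Request:
jog_arm(
  plan=[
    [[0, 0, 0], [0, 0, 0.001], 0.01],
    [[0, 0, 0], [0, 0, 0.002], 0.01],
    [[0, 0, 0], [0, 0, 0.003], 0.01],
    [[0, 0, 0], [0, 0, 0.003], 0.01],
  ],
)

```text
clock: 21.1
position: [0.5487, -0.4112, 0.0534]
ee_rot: [1.0, -0.001, 0.003, -0.0]
ft_force: [-12.4, 15.5, 35.1]
grip_width: 0.255
grasp_force: 70.3
```

Request:
jog_arm(
  plan=[
    [[0, 0, 0], [0, 0, -0.0025], 0.01],
    [[0, 0, 0], [0, 0, -0.0025], 0.01],
  ],
)

```text
clock: 21.27
position: [0.5489, -0.4119, 0.0536]
ee_rot: [1.0, -0.001, 0.003, 0.001]
ft_force: [-3.2, 7.5, 17.2]
grip_width: 0.257
grasp_force: 68.4
```

```bash
python3 - <<'E'
from h import *
o=get_obs();print(o["position"],o["ft_force"],o["torque"])
c=camera("scene");cv2.imwrite("pics/s9.png",c["img"][:,:,::-1])
E
```

```text
[ 0.54886336 -0.41185208  0.05355297] [-3.20771471  7.46274745 17.18360645] [ 1.34902306  0.88851189 -0.04615162]
```

View pics/s9.png

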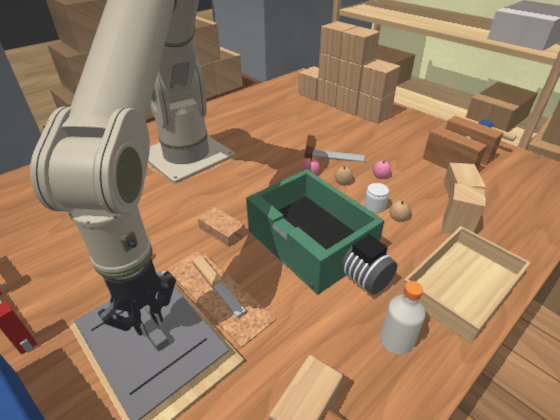

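The scene view shows the cover lying flat on the board at about (155,345) with the chamber open. Releasing.

Request:
jog_arm(
  plan=[
    [[0, 0, 0], [0, 0, -0.001], 0.01],
    [[0, 0, 0], [0, 0, -0.0015], 0.02],
    [[0, 0, 0], [0, 0, -0.0015], 0.03],
    [[0, 0, 0], [0, 0, -0.0015], 0.04],
    [[0, 0, 0], [0, 0, -0.0015], 0.05],
    [[0, 0, 0], [0, 0, -0.0015], 0.055],
    [[0, 0, 0], [0, 0, -0.015], 0.055],
    [[0, 0, 0], [0, 0, -0.05], 0.06],
  ],
)

```text
clock: 21.98
position: [0.5447, -0.4105, 0.0972]
ee_rot: [1.0, -0.002, -0.002, -0.001]
ft_force: [0.1, -0.1, -0.2]
grip_width: 0.702
grasp_force: 0.0
```

Request:
jog_arm(
  plan=[
    [[0, 0, 0], [0, 0, -0.03], 0.07],
    [[0, 0, 0], [0, -0.0, -0.07], 0.085],
    [[0, 0, 0], [0, -0.0, -0.11], 0.085],
    [[0, 0, 0], [0, -0.03, -0.15], 0.085],
    [[0, 0, -0.1], [0, -0.06, -0.18], 0.085],
    [[0, 0, -0.2], [0, -0.1, -0.2], 0.085],
    [[0, 0, -0.3], [0, -0.14, -0.2], 0.085],
    [[0, 0, -0.4], [0, -0.18, -0.2], 0.085],
  ],
)

```text
clock: 22.65
position: [0.5469, -0.2388, 0.3037]
ee_rot: [0.98, 0.199, 0.003, 0.002]
ft_force: [1.0, 0.4, 0.2]
grip_width: 0.995
grasp_force: 0.0
```

```bash
python3 - <<'E'
from h import *
o=get_obs();p=o["position"];print(p,o["joint_pos"].round(2),o["clock"])
t=camera("top");im=t["img"];h=hsv(t)
cv2.imwrite("pics/top10.png",np.vstack([cv2.resize(im[130:310,80:330],None,fx=2.4,fy=2.4)])[:,:,::-1])
gray=((h[...,1]<32)&(h[...,2]>45)&(h[...,2]<115)).astype(np.uint8)
b=blob(cv2.morphologyEx(gray,cv2.MORPH_OPEN,np.ones((3,3))),(390,150,490,270));print("cover",rect(cast(t,b[:,0],.0395)))
E
```

```text
[ 0.54693165 -0.23877803  0.30372163] [-0.09  0.25  0.53  1.46 -0.13  1.46 -0.74] 22.65
cover (array([ 0.46589856, -0.50175568]), -21.813613891601562, (104.1611328125, 36.9094123840332))
```

View pics/top10.png

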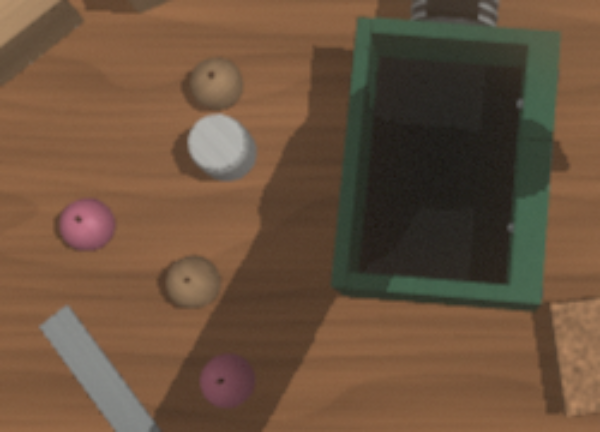

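The top crop shows the open chamber. The brown apples are at crop (215,84) and (192,281), the tin between them at (220,147), and the pinks at (86,224) and (228,380), which I leave alone. The lower apple (192,281) and upper apple (215,84) are the ones wanted: they are brown, stemmed and apple-sized.

```bash
cat >> h.py <<'E'
def apples(t,boxes,S=None):
    """brown round blobs: centre of min. enclosing circle of the (less saturated) apple colour, cast at z"""
    h=hsv(t);out=[]
    for bx in boxes:
        g=cv2.cvtColor(t["img"],cv2.COLOR_RGB2LAB)
        m=((h[...,1]<112)&(h[...,1]>60)&(h[...,2]>80)).astype(np.uint8)
        b=blob(cv2.morphologyEx(m,cv2.MORPH_OPEN,np.ones((3,3))),bx)
        c,r=cv2.minEnclosingCircle(b); out.append((np.round(c,1),round(r,1),round(cv2.contourArea(b)),cast(t,[c],.024)[0].round(4)))
    return out
E
python3 - <<'E'
from h import *
t=camera("top");bs=[(154,150,186,180),(144,232,176,262)]
for a in apples(t,bs): print(a)
A=cast(t,[(169.6,165)],.024)[0];B=cast(t,[(160,247.1)],.024)[0];print(A,B)
print("tin",cast(t,[(80+219/2.4,130+145/2.4)],.06)[0])
rel([A[0],A[1],.2],down(-94)); rel([.6,.0,.28],down(-85))
E
```

```text
(array([169.5, 164.5]), 11.1, 346, array([0.6522, 0.2459, 0.024 ]))
(array([160. , 247.7]), 11.5, 363, array([0.4473, 0.2607, 0.024 ]))
[0.65088976 0.245564   0.024     ] [0.44864733 0.26073741 0.024     ]
tin [0.579467   0.23083116 0.06      ]
turn [-0.001, -0.0053, 0.4803] shift [0.2834, -0.3968, 0.1037]
turn [-0.0006, -0.0053, 0.3232] shift [0.1391, -0.1919, 0.023]
```

Request:
jog_arm(
  plan=[
    [[0, 0, 0.07], [0.02, -0.03, 0], 0.085],
    [[0, 0, 0.14], [0.04, -0.06, 0], 0.085],
    [[0, 0, 0.21], [0.06, -0.09, 0], 0.085],
    [[0, 0, 0.28], [0.08, -0.12, 0.01], 0.085],
    [[0, 0, 0.35], [0.1, -0.15, 0.01], 0.085],
    [[0, 0, 0.42], [0.12, -0.18, 0.02], 0.085],
    [[0, 0, 0.48], [0.145, -0.205, 0.03], 0.085],
    [[0, 0, 0.48], [0.165, -0.235, 0.03], 0.085],
  ],
)

```text
clock: 23.42
position: [0.6083, 0.0423, 0.2693]
ee_rot: [0.999, -0.044, 0.0, 0.001]
ft_force: [0.2, -0.2, 0.8]
grip_width: 0.994
grasp_force: 0.0
```

```bash
python3 - <<'E'
from h import *
t=camera("top")
for a in apples(t,[(154,150,186,180),(144,232,176,262)]): print(a)
rel([.6515,.2455,.13],down(-94)); print(get_obs()["joint_pos"].round(2))
h=hsv(t);gray=((h[...,1]<32)&(h[...,2]>45)&(h[...,2]<115)).astype(np.uint8)
b=blob(cv2.morphologyEx(gray,cv2.MORPH_OPEN,np.ones((3,3))),(390,150,490,270));print("cover",rect(cast(t,b[:,0],.0395)))
E
```

```text
(array([169.6, 164.4]), 11.2, 267, array([0.6525, 0.2455, 0.024 ]))
(array([160.1, 247.5]), 11.5, 362, array([0.4477, 0.2605, 0.024 ]))
turn [-0.0019, -0.0003, -0.0056] shift [0.028, -0.1958, 0.1397]
[-0.48  0.29  0.41  1.46 -0.12  1.41 -1.72]
cover (array([ 0.5479433 , -0.41874457]), -0.4830474853515625, (248.0907440185547, 182.94483947753906))
```

Request:
jog_arm(
  plan=[
    [[0, 0, -0.005], [0.005, -0.035, 0], 0.085],
    [[0, 0, -0.005], [0.01, -0.07, 0.02], 0.085],
    [[0, 0, -0.005], [0.015, -0.1, 0.05], 0.085],
    [[0, 0, -0.005], [0.02, -0.135, 0.08], 0.085],
    [[0, 0, -0.005], [0.025, -0.17, 0.11], 0.085],
    [[0, 0, -0.005], [0.028, -0.196, 0.14], 0.085],
    [[0, 0, -0.005], [0.028, -0.196, 0.14], 0.085],
    [[0, 0, -0.005], [0.028, -0.196, 0.14], 0.085],
  ],
)

```text
clock: 24.13
position: [0.6511, 0.2365, 0.1272]
ee_rot: [0.999, -0.037, -0.001, 0.001]
ft_force: [-0.7, -0.7, 0.8]
grip_width: 0.997
grasp_force: 0.0
```

```bash
python3 - <<'E'
from h import *
c=camera("wrist");cv2.imwrite("pics/w11.png",c["img"][:,:,::-1])
o=get_obs();print(o["position"])
rel([.6515,.2455,.006],down(-94))
E
```

```text
[0.65252138 0.23415449 0.12968752]
turn [0.0027, -0.001, -0.0071] shift [-0.002, -0.0116, 0.1237]
```

View pics/w11.png

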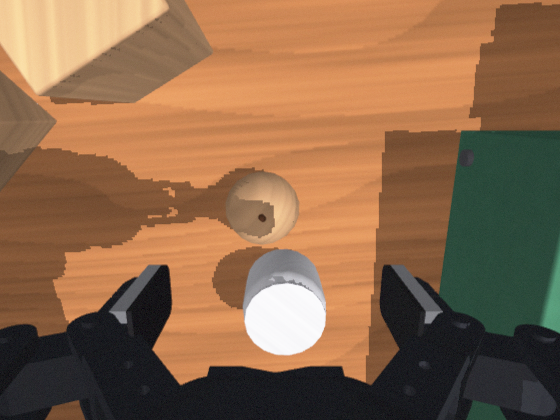

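That makes 17 pictures viewed, three over the 14 allowed. I'll view no more and work from numbers only. The wrist view showed the apple at (262,207), tin at (285,300).

```bash
python3 - <<'E'
from h import *
c=camera("wrist");print(cast(c,[(262,207)],.024)[0], cast(c,[(285,315)],.06)[0])
rel([.6515,.2455,.006],down(-94))
E
```

```text
[0.65454137 0.24377505 0.024     ] [0.58738685 0.232692   0.06      ]
turn [0.0021, -0.0035, -0.0091] shift [-0.0035, -0.0128, 0.1253]
```

Request:
jog_arm(
  plan=[
    [[0.002, -0.003, -0.009], [-0.002, -0.012, 0], 0.085],
    [[0.002, -0.003, -0.009], [-0.002, -0.012, 0.03], 0.085],
    [[0.002, -0.003, -0.009], [-0.002, -0.012, 0.06], 0.085],
    [[0.002, -0.003, -0.009], [-0.002, -0.012, 0.09], 0.085],
    [[0.002, -0.003, -0.009], [-0.002, -0.012, 0.11], 0.085],
    [[0.002, -0.003, -0.009], [-0.002, -0.012, 0.122], 0.085],
    [[0.002, -0.003, -0.009], [-0.002, -0.012, 0.122], 0.085],
    [[0.002, -0.003, -0.009], [-0.002, -0.012, 0.122], 0.085],
  ],
)

```text
clock: 24.9
position: [0.653, 0.246, 0.0096]
ee_rot: [0.999, -0.035, 0.0, -0.001]
ft_force: [-0.5, 0.6, 0.4]
grip_width: 1.004
grasp_force: 0.0
```

```bash
python3 - <<'E'
from h import *
o=get_obs();print(o["position"],o["ft_force"])
rel([.653,.2447,.006],down(-94))
E
```

```text
[0.65296289 0.24597503 0.00956962] [-0.4729543   0.60548079  0.41012072]
turn [-0.0013, -0.0006, 0.0002] shift [0.0001, 0.0013, 0.0036]
```

Request:
jog_arm(
  plan=[
    [[0, 0, 0], [0, 0.001, 0.005], 0.085],
    [[0, 0, 0], [0, 0.001, 0.005], 0.07],
    [[0, 0, 0], [0, 0.001, 0.005], 0.06],
    [[0, 0, 0], [0, 0.001, 0.005], 0.05],
    [[0, 0, 0], [0, 0.001, 0.005], 0.045],
    [[0, 0, 0], [0, 0.001, 0.005], 0.045],
    [[0, 0, 0], [0, 0.001, 0.005], 0.045],
  ],
  force=35,
)

```text
clock: 25.48
position: [0.6526, 0.2453, 0.0044]
ee_rot: [0.999, -0.035, 0.0, -0.001]
ft_force: [-1.2, -0.5, 6.1]
grip_width: 0.602
grasp_force: 36.1
```

Request:
jog_arm(
  plan=[
    [[0, 0, 0], [0, 0, -0.005], 0.045],
    [[0, 0, 0], [0, 0, -0.02], 0.045],
    [[0, 0, 0], [0, 0, -0.05], 0.045],
    [[0, 0, 0], [0, 0, -0.08], 0.045],
    [[0, 0, 0], [0, 0, -0.11], 0.045],
    [[0, 0, 0], [0, 0, -0.15], 0.045],
    [[0, 0, 0], [0, 0, -0.18], 0.045],
    [[0, 0, 0], [0, 0, -0.2], 0.045],
  ],
)

```text
clock: 26.15
position: [0.6532, 0.2451, 0.2089]
ee_rot: [0.999, -0.035, 0.002, -0.002]
ft_force: [1.0, -1.0, -0.9]
grip_width: 0.603
grasp_force: 36.9
```

```bash
python3 - <<'E'
from h import *
o=get_obs();print(o["position"],o["ft_force"])
g=[*mach(55,0),.2];rel(g,down(-94.3))
t=camera("top")
for a in apples(t,[(120,225,205,280)]): print(a)
E
```

```text
[0.65316094 0.24506304 0.20885405] [ 1.04835345 -0.99796487 -0.90379699]
turn [-0.0033, -0.004, 0.0058] shift [-0.022, 0.2375, 0.008]
(array([166.5, 246.5]), 7.9, 74, array([0.4502, 0.2452, 0.024 ]))
```

Request:
jog_arm(
  plan=[
    [[0, -0.004, 0.005], [-0.003, 0.03, 0], 0.045],
    [[0, -0.004, 0.005], [-0.006, 0.06, 0], 0.045],
    [[0, -0.004, 0.005], [-0.01, 0.095, 0], 0.045],
    [[0, -0.004, 0.005], [-0.014, 0.13, 0], 0.045],
    [[0, -0.004, 0.005], [-0.018, 0.165, 0], 0.045],
    [[0, -0.004, 0.005], [-0.022, 0.2, 0], 0.045],
    [[0, -0.004, 0.005], [-0.022, 0.225, 0], 0.045],
    [[0, -0.004, 0.005], [-0.022, 0.238, 0], 0.045],
  ],
)

```text
clock: 26.87
position: [0.6132, 0.0044, 0.2043]
ee_rot: [0.999, -0.039, -0.002, 0.0]
ft_force: [-0.3, -0.4, -0.2]
grip_width: 0.606
grasp_force: 36.9
```

Request:
jog_arm(
  plan=[
    [[0, 0, 0], [0, 0, 0], 0.045],
    [[0, 0, 0], [0, 0, 0.02], 0.045],
    [[0, 0, 0], [0, 0, 0.04], 0.045],
    [[0, 0, 0], [0, 0, 0.07], 0.045],
    [[0, 0, 0], [0, 0, 0.09], 0.045],
    [[0, 0, 0], [0, 0, 0.11], 0.045],
    [[0, 0, 0], [0, 0, 0.12], 0.045],
    [[0, 0, 0], [0, 0, 0.12], 0.045],
  ],
)

```text
clock: 27.53
position: [0.612, 0.0108, 0.0808]
ee_rot: [0.999, -0.036, -0.004, -0.0]
ft_force: [-0.6, 0.7, -0.5]
grip_width: 0.604
grasp_force: 36.9
```

```bash
python3 - <<'E'
from h import *
o=get_obs();print(o["position"],inm(o["position"]),o["ft_force"],o["joint_pos"].round(2))
rel([*mach(55,0),.040],down(-94.3))
E
```

```text
[0.61199723 0.01079834 0.08076437] [52.07592347  0.90547775] [-0.61403099  0.72126944 -0.47795911] [-0.39  0.45  0.38  1.67 -0.19  1.06 -1.59]
turn [-0.0004, 0.0085, 0.0029] shift [0.0033, 0.0009, 0.0407]
```

Request:
jog_arm(
  plan=[
    [[0, 0.008, 0.003], [0.003, 0.001, 0.01], 0.045],
    [[0, 0.008, 0.003], [0.003, 0.001, 0.02], 0.045],
    [[0, 0.008, 0.003], [0.003, 0.001, 0.03], 0.045],
    [[0, 0.008, 0.003], [0.003, 0.001, 0.035], 0.045],
    [[0, 0.008, 0.003], [0.003, 0.001, 0.037], 0.045],
    [[0, 0.008, 0.003], [0.003, 0.001, 0.037], 0.045],
    [[0, 0.008, 0.003], [0.003, 0.001, 0.037], 0.045],
    [[0, 0.008, 0.003], [0.003, 0.001, 0.037], 0.045],
  ],
)

```text
clock: 28.2
position: [0.6164, 0.008, 0.0465]
ee_rot: [0.999, -0.039, 0.002, -0.0]
ft_force: [0.4, -0.0, -1.1]
grip_width: 0.604
grasp_force: 36.9
```

Request:
jog_arm(
  plan=[
    [[0, 0, 0], [0, 0, 0.001], 0.045],
    [[0, 0, 0], [0, 0, 0.002], 0.045],
    [[0, 0, 0], [0, 0, 0.002], 0.045],
    [[0, 0, 0], [0, 0, 0.002], 0.045],
  ],
)

```text
clock: 28.53
position: [0.616, 0.008, 0.0439]
ee_rot: [0.999, -0.038, 0.002, -0.0]
ft_force: [-0.2, 0.3, -1.5]
grip_width: 0.605
grasp_force: 36.9
```

Request:
jog_arm(
  plan=[
    [[0, 0, 0], [0, 0, 0.001], 0.045],
    [[0, 0, 0], [0, 0, 0.002], 0.045],
    [[0, 0, 0], [0, 0, 0.003], 0.045],
    [[0, 0, 0], [0, 0, 0.003], 0.045],
    [[0, 0, 0], [0, 0, 0.003], 0.045],
    [[0, 0, 0], [0, 0, 0.003], 0.045],
  ],
)

```text
clock: 29.03
position: [0.616, 0.008, 0.0409]
ee_rot: [0.999, -0.039, 0.002, -0.0]
ft_force: [0.0, -0.2, -0.5]
grip_width: 0.603
grasp_force: 36.9
```

Request:
jog_arm(
  plan=[
    [[0, 0, 0], [0, 0, 0.001], 0.045],
    [[0, 0, 0], [0, 0, 0.002], 0.045],
    [[0, 0, 0], [0, 0, 0.002], 0.045],
    [[0, 0, 0], [0, 0, 0.002], 0.045],
  ],
)

```text
clock: 29.37
position: [0.6162, 0.008, 0.0391]
ee_rot: [0.999, -0.039, 0.002, -0.0]
ft_force: [-0.5, -0.1, 2.6]
grip_width: 0.6
grasp_force: 37.1
```

Request:
jog_arm(
  plan=[
    [[0, 0, 0], [0, 0, -0.0005], 0.053],
    [[0, 0, 0], [0, 0, -0.0005], 0.058],
    [[0, 0, 0], [0, 0, -0.0005], 0.065],
    [[0, 0, 0], [0, 0, -0.0005], 0.072],
    [[0, 0, 0], [0, 0, -0.0005], 0.072],
    [[0, 0, 0], [0, 0, -0.015], 0.072],
    [[0, 0, 0], [0, 0, -0.04], 0.072],
    [[0, 0, 0], [0, 0, -0.08], 0.072],
  ],
)

```text
clock: 30.03
position: [0.6134, 0.0079, 0.1164]
ee_rot: [0.999, -0.038, -0.002, 0.0]
ft_force: [-0.1, 0.1, -0.1]
grip_width: 0.842
grasp_force: 0.0
```

Request:
jog_arm(
  plan=[
    [[0, 0, 0], [0, 0, -0.03], 0.08],
    [[0, 0, 0], [0, 0, -0.06], 0.085],
    [[0, 0, 0], [0, 0, -0.1], 0.085],
    [[0, 0, 0], [-0.02, 0, -0.12], 0.085],
    [[0, 0, 0], [-0.05, 0, -0.12], 0.085],
    [[0, 0, 0], [-0.08, 0, -0.12], 0.085],
    [[0, 0, 0], [-0.08, 0, -0.12], 0.085],
  ],
)

```text
clock: 30.62
position: [0.5316, 0.0141, 0.2387]
ee_rot: [0.999, -0.038, 0.001, -0.001]
ft_force: [0.7, -0.0, -0.6]
grip_width: 0.994
grasp_force: 0.0
```

```bash
python3 - <<'E'
from h import *
t=camera("top");h=hsv(t)
for a in apples(t,[(135,200,165,275)]): print(a)
w=camera("wrist");hw=hsv(w)
m=((hw[...,0]<25)&(hw[...,1]>50)&(hw[...,2]>60)).astype(np.uint8)
m=cv2.morphologyEx(m,cv2.MORPH_OPEN,np.ones((5,5)))
for c in cv2.findContours(m,cv2.RETR_EXTERNAL,cv2.CHAIN_APPROX_NONE)[0]:
    if cv2.contourArea(c)>800:
        q,r=cv2.minEnclosingCircle(c);print(np.round(q),round(r),cv2.contourArea(c),inm(cast(w,[q],.06)[0]).round())
# raw brownness map of apple B region in top view
for y in range(232,264,3): print(y,''.join('%4d'%v for v in h[y,140:182:2,1]))
o=get_obs();print(o["position"])
rel([.4475,.2605,.2],down(-94))
E
```

```text
(array([159.3, 247.5]), 10.6, 222, array([0.4477, 0.2624, 0.024 ]))
[276. 348.] 123 12485.5 [-197.   -1.]
[275.  95.] 33 3125.0 [56. -1.]
[492. 166.] 179 46473.5 [  -5. -198.]
[ 72. 162.] 177 43140.0 [ -1. 184.]
232  126 123 129 126 126 128 124 124 126 132 123 127 128 129 129 131 128 131 131 126 125
235  121 126 126 126 121 128 126 127 129 123 123 125 130 132 127 129 133 130 126 131 127
238  126 132 129 126 121 123 123 107  97  94  95 100  96 110 126 131 129 129 132 127 130
241  129 124 124 120 126 120 100  96  95  97  92  98  96  98 100 122 131 132 131 134 128
244  127 124 119 124 120 107  97 100  99  95  97  98  99  99  97  99 126 126 127 130 126
247  129 131 124 122 124  96  96  94  98 103 101  99  98  98  96 100 128 129 130 127 130
250  123 128 133 121 124  99  95  97  98 101  97  99  99  98  97  96 130 131 130 131 128
253  117 122 122 126 135 110  99  98  93  94  96  97 100  97  93 114 129 125 127 125 132
256  116 126 131 119 124 122 119 104  98  97  97  96  96 113 127 129 129 127 127 124 131
259  121 126 119 121 131 123 121 129 127 133 129 131 132 131 129 128 131 130 131 125 129
262  127 126 119 124 126 123 123 127 132 129 131 129 127 131 132 127 130 129 130 129 129
[0.53506493 0.01428174 0.23905   ]
turn [-0.0018, -0.0039, -0.0067] shift [-0.1063, -0.2387, 0.0391]
```

Apple A stands in the chamber at machine (56,-1) mm. Now apple B.

Request:
jog_arm(
  plan=[
    [[0, -0.004, 0], [-0.015, -0.035, 0], 0.085],
    [[0, -0.004, 0], [-0.03, -0.07, 0], 0.085],
    [[0, -0.004, 0], [-0.045, -0.105, 0], 0.085],
    [[0, -0.004, 0], [-0.06, -0.14, 0], 0.085],
    [[0, -0.004, 0], [-0.075, -0.17, 0.01], 0.085],
    [[0, -0.004, 0], [-0.09, -0.205, 0.025], 0.085],
    [[0, -0.004, 0], [-0.106, -0.239, 0.039], 0.085],
    [[0, -0.004, 0], [-0.106, -0.239, 0.039], 0.085],
  ],
)

```text
clock: 31.38
position: [0.4443, 0.2677, 0.1963]
ee_rot: [0.999, -0.034, -0.003, -0.0]
ft_force: [-0.5, -0.0, 0.1]
grip_width: 0.993
grasp_force: 0.0
```

Request:
jog_arm(
  plan=[
    [[0, 0, 0], [0, 0, 0.02], 0.085],
    [[0, 0, 0], [0, 0, 0.04], 0.085],
    [[0, 0, 0], [0, 0, 0.06], 0.085],
    [[0, 0, 0], [0, 0, 0.07], 0.085],
    [[0, 0, 0], [0, 0, 0.07], 0.085],
    [[0, 0, 0], [0, 0, 0.07], 0.085],
  ],
)

```text
clock: 31.88
position: [0.4488, 0.2605, 0.1295]
ee_rot: [0.999, -0.039, -0.001, -0.0]
ft_force: [0.6, -0.5, -0.1]
grip_width: 0.997
grasp_force: 0.0
```

```bash
python3 - <<'E'
from h import *
o=get_obs();print(o["position"],o["joint_pos"].round(2))
w=camera("wrist");hw=hsv(w)
m=((hw[...,1]<118)&(hw[...,1]>50)&(hw[...,2]>70)).astype(np.uint8)
m=cv2.morphologyEx(m,cv2.MORPH_OPEN,np.ones((5,5)))
for c in cv2.findContours(m,cv2.RETR_EXTERNAL,cv2.CHAIN_APPROX_NONE)[0]:
    if cv2.contourArea(c)>800:
        q,r=cv2.minEnclosingCircle(c);print(np.round(q),round(r),cv2.contourArea(c),cast(w,[q],.024)[0].round(4))
rel([.448,.260,.006],down(-94))
E
```

```text
[0.44883007 0.26050122 0.12953617] [-0.77  0.18  0.18  1.87 -0.04  1.09 -2.23]
[339. 332.] 31 2156.0 [0.3427 0.2177 0.024 ]
[275. 209.] 36 3914.5 [0.4485 0.2614 0.024 ]
[503. 178.] 52 1567.0 [0.4589 0.0982 0.024 ]
[108. 141.] 38 3369.0 [0.5056 0.3725 0.024 ]
turn [-0.0012, 0.0001, -0.0075] shift [-0.001, 0.0011, 0.1243]
```

Request:
jog_arm(
  plan=[
    [[0, 0, -0.005], [-0.0005, 0, 0.03], 0.085],
    [[0, 0, -0.005], [-0.0005, 0, 0.06], 0.085],
    [[0, 0, -0.005], [-0.0005, 0, 0.09], 0.085],
    [[0, 0, -0.005], [-0.0005, 0, 0.11], 0.085],
    [[0, 0, -0.005], [-0.0005, 0, 0.122], 0.085],
    [[0, 0, -0.005], [-0.0005, 0, 0.122], 0.085],
    [[0, 0, -0.005], [-0.0005, 0, 0.122], 0.085],
    [[0, 0, -0.005], [-0.0005, 0, 0.122], 0.085],
  ],
)

```text
clock: 32.6
position: [0.4491, 0.2615, 0.0092]
ee_rot: [0.999, -0.036, 0.001, -0.001]
ft_force: [-0.3, -0.3, 1.0]
grip_width: 0.997
grasp_force: 0.0
```

```bash
python3 - <<'E'
from h import *
o=get_obs();print(o["position"],o["ft_force"])
rel([.4485,.261,.0045],down(-94))
E
```

```text
[0.44905457 0.26149425 0.00921139] [-0.27340206 -0.34817745  0.98327502]
turn [-0.0025, -0.0013, -0.0024] shift [-0.0005, 0.0005, 0.0047]
```

Request:
jog_arm(
  plan=[
    [[0, 0, 0], [0, 0, 0.0045], 0.085],
    [[0, 0, 0], [0, 0, 0.0045], 0.07],
    [[0, 0, 0], [0, 0, 0.0045], 0.06],
    [[0, 0, 0], [0, 0, 0.0045], 0.05],
    [[0, 0, 0], [0, 0, 0.0045], 0.045],
    [[0, 0, 0], [0, 0, 0.0045], 0.045],
    [[0, 0, 0], [0, 0, 0.0045], 0.045],
  ],
  force=35,
)

```text
clock: 33.18
position: [0.448, 0.2609, 0.0038]
ee_rot: [0.999, -0.036, -0.0, -0.001]
ft_force: [-2.3, -1.6, 8.0]
grip_width: 0.604
grasp_force: 35.1
```

Request:
jog_arm(
  plan=[
    [[0, 0, 0], [0, 0, -0.005], 0.045],
    [[0, 0, 0], [0, 0, -0.02], 0.045],
    [[0, 0, 0], [0, 0, -0.05], 0.045],
    [[0, 0, 0], [0, 0, -0.08], 0.045],
    [[0, 0, 0], [0, 0, -0.11], 0.045],
    [[0, 0, 0], [0, 0, -0.15], 0.045],
    [[0, 0, 0], [0, 0, -0.18], 0.045],
    [[0, 0, 0], [0, 0, -0.2], 0.045],
  ],
)

```text
clock: 33.85
position: [0.4487, 0.2609, 0.2069]
ee_rot: [0.999, -0.036, 0.001, -0.002]
ft_force: [0.3, 0.2, -1.3]
grip_width: 0.603
grasp_force: 36.9
```

```bash
python3 - <<'E'
from h import *
o=get_obs();print(o["position"],o["ft_force"])
rel([*mach(-50,0),.2],down(-94.3))
E
```

```text
[0.44867392 0.2608779  0.20687875] [ 0.25596937  0.19067564 -1.28293639]
turn [-0.0034, -0.0022, 0.0027] shift [0.0789, 0.2383, 0.0062]
```

Request:
jog_arm(
  plan=[
    [[0, 0, 0.003], [0.01, 0.03, 0], 0.045],
    [[0, 0, 0.003], [0.02, 0.06, 0], 0.045],
    [[0, 0, 0.003], [0.03, 0.095, 0], 0.045],
    [[0, 0, 0.003], [0.042, 0.13, 0], 0.045],
    [[0, 0, 0.003], [0.055, 0.165, 0], 0.045],
    [[0, 0, 0.003], [0.067, 0.2, 0], 0.045],
    [[0, 0, 0.003], [0.079, 0.225, 0], 0.045],
    [[0, 0, 0.003], [0.079, 0.238, 0], 0.045],
  ],
)

```text
clock: 34.52
position: [0.5105, 0.0132, 0.2032]
ee_rot: [0.999, -0.04, 0.0, 0.0]
ft_force: [-0.4, -0.4, -1.0]
grip_width: 0.603
grasp_force: 36.9
```

Request:
jog_arm(
  plan=[
    [[0, 0, 0], [0, 0, 0], 0.045],
    [[0, 0, 0], [0, 0, 0.02], 0.045],
    [[0, 0, 0], [0, 0, 0.04], 0.045],
    [[0, 0, 0], [0, 0, 0.07], 0.045],
    [[0, 0, 0], [0, 0, 0.09], 0.045],
    [[0, 0, 0], [0, 0, 0.11], 0.045],
    [[0, 0, 0], [0, 0, 0.12], 0.045],
    [[0, 0, 0], [0, 0, 0.12], 0.045],
  ],
)

```text
clock: 35.18
position: [0.5079, 0.0186, 0.0808]
ee_rot: [0.999, -0.037, -0.002, -0.0]
ft_force: [-0.6, -1.3, 0.3]
grip_width: 0.605
grasp_force: 36.9
```

```bash
python3 - <<'E'
from h import *
o=get_obs();print(o["position"],inm(o["position"]),o["ft_force"])
rel([*mach(-50,0),.044],down(-94.3))
E
```

```text
[0.50787714 0.01864012 0.08083676] [-52.33904925   0.91839136] [-0.58375856 -1.33249831  0.29757626]
turn [0.0, 0.0045, 0.0015] shift [0.0025, 0.0009, 0.0368]
```

Request:
jog_arm(
  plan=[
    [[0, 0.004, 0.001], [0.002, 0.001, 0.01], 0.045],
    [[0, 0.004, 0.001], [0.002, 0.001, 0.02], 0.045],
    [[0, 0.004, 0.001], [0.002, 0.001, 0.03], 0.045],
    [[0, 0.004, 0.001], [0.002, 0.001, 0.035], 0.045],
    [[0, 0.004, 0.001], [0.002, 0.001, 0.037], 0.045],
    [[0, 0.004, 0.001], [0.002, 0.001, 0.038], 0.045],
    [[0, 0.004, 0.001], [0.002, 0.001, 0.038], 0.045],
    [[0, 0.004, 0.001], [0.002, 0.001, 0.038], 0.045],
  ],
)

```text
clock: 35.85
position: [0.5117, 0.0165, 0.0451]
ee_rot: [0.999, -0.038, 0.002, -0.0]
ft_force: [0.2, -0.5, -0.7]
grip_width: 0.605
grasp_force: 36.9
```

Request:
jog_arm(
  plan=[
    [[0, 0, 0], [0, 0, 0.001], 0.045],
    [[0, 0, 0], [0, 0, 0.002], 0.045],
    [[0, 0, 0], [0, 0, 0.003], 0.045],
    [[0, 0, 0], [0, 0, 0.003], 0.045],
    [[0, 0, 0], [0, 0, 0.003], 0.045],
  ],
)

```text
clock: 36.27
position: [0.5114, 0.0165, 0.0417]
ee_rot: [0.999, -0.038, 0.002, -0.0]
ft_force: [0.4, 0.4, 0.4]
grip_width: 0.604
grasp_force: 36.9
```

Request:
jog_arm(
  plan=[
    [[0, 0, 0], [0, 0, 0.001], 0.045],
    [[0, 0, 0], [0, 0, 0.002], 0.045],
    [[0, 0, 0], [0, 0, 0.003], 0.045],
    [[0, 0, 0], [0, 0, 0.003], 0.045],
    [[0, 0, 0], [0, 0, 0.003], 0.045],
  ],
)

```text
clock: 36.68
position: [0.5115, 0.0165, 0.0388]
ee_rot: [0.999, -0.038, 0.002, -0.0]
ft_force: [-0.3, 0.3, 0.1]
grip_width: 0.606
grasp_force: 37.0
```

Request:
jog_arm(
  plan=[
    [[0, 0, 0], [0, 0, 0.001], 0.045],
    [[0, 0, 0], [0, 0, 0.0015], 0.045],
    [[0, 0, 0], [0, 0, 0.0015], 0.045],
    [[0, 0, 0], [0, 0, 0.0015], 0.045],
  ],
)

```text
clock: 37.02
position: [0.5115, 0.0165, 0.0373]
ee_rot: [0.999, -0.038, 0.002, -0.0]
ft_force: [-1.6, 0.2, 4.3]
grip_width: 0.603
grasp_force: 37.2
```

Contact is clear at about 4 N, so I release and retreat.

Request:
jog_arm(
  plan=[
    [[0, 0, 0], [0, 0, -0.001], 0.053],
    [[0, 0, 0], [0, 0, -0.001], 0.058],
    [[0, 0, 0], [0, 0, -0.001], 0.065],
    [[0, 0, 0], [0, 0, -0.001], 0.072],
    [[0, 0, 0], [0, 0, -0.001], 0.072],
    [[0, 0, 0], [0, 0, -0.015], 0.072],
    [[0, 0, 0], [0, 0, -0.04], 0.072],
    [[0, 0, 0], [0, 0, -0.08], 0.072],
  ],
)

```text
clock: 37.68
position: [0.5088, 0.0161, 0.1153]
ee_rot: [0.999, -0.038, -0.001, 0.001]
ft_force: [0.8, -0.3, -0.8]
grip_width: 0.844
grasp_force: 0.0
```

Request:
jog_arm(
  plan=[
    [[0, 0, 0], [0, 0, -0.03], 0.08],
    [[0, 0, 0], [0, 0, -0.06], 0.085],
    [[0, 0, 0], [0, 0, -0.1], 0.085],
    [[0, 0, 0], [0, 0, -0.13], 0.085],
    [[0, 0, 0], [0, 0, -0.15], 0.085],
    [[0, 0, 0], [-0.02, 0, -0.15], 0.085],
    [[0, 0, 0], [-0.04, 0, -0.15], 0.085],
    [[0, 0, 0], [-0.04, 0, -0.15], 0.085],
  ],
)

```text
clock: 38.35
position: [0.4687, 0.0195, 0.2674]
ee_rot: [0.999, -0.038, 0.001, -0.001]
ft_force: [0.8, 0.3, -0.3]
grip_width: 0.997
grasp_force: 0.0
```

```bash
python3 - <<'E'
from h import *
o=get_obs();print(o["position"],o["clock"],o["ft_force"])
w=camera("wrist");hw=hsv(w)
m=((hw[...,0]<25)&(hw[...,1]>50)&(hw[...,2]>60)).astype(np.uint8)
m=cv2.morphologyEx(m,cv2.MORPH_OPEN,np.ones((5,5)))
for c in cv2.findContours(m,cv2.RETR_EXTERNAL,cv2.CHAIN_APPROX_NONE)[0]:
    if cv2.contourArea(c)>800:
        q,r=cv2.minEnclosingCircle(c);print(np.round(q),round(r),cv2.contourArea(c),inm(cast(w,[q],.06)[0]).round())
a=cv2.imread("pics/top0.png")[:,:,::-1].astype(int);t=camera("top");d=np.abs(a-t["img"]).sum(2)
h=hsv(t)
bl=((h[...,1]<45)&(h[...,2]>100)).astype(np.uint8)
b=blob(bl,(355,170,392,230));x=cast(t,b[:,0],.0155);print("blade",rect(x))
b=blob(((h[...,1]<45)&(h[...,2]>120)).astype(np.uint8),(150,170,195,215));print("tin",cast(t,[cv2.minEnclosingCircle(b)[0]],.06))
h0=cv2.cvtColor(a.astype(np.uint8),cv2.COLOR_RGB2HSV);b=blob(((h0[...,1]<45)&(h0[...,2]>120)).astype(np.uint8),(150,170,195,215));print("tin0",cast(t,[cv2.minEnclosingCircle(b)[0]],.06))
print("sander diff",d[250:306,300:345].mean(),"tin diff",d[172:210,155:190].mean())
E
```

```text
[0.46868823 0.01945486 0.26743992] 38.35 [ 0.8087567   0.26712339 -0.32560103]
[ 24. 312.] 33 915.5 [-238.  279.]
[275. 140.] 28 2395.0 [-49.  -0.]
[241.  27.] 33 2894.0 [51. 31.]
[280. 166.] 325 126376.5 [-74.  -5.]
blade (array([ 0.56782709, -0.25073398]), -5.704254150390625, (92.39688873291016, 22.215900421142578))
tin [[0.5815578  0.23359227 0.06      ]]
tin0 [[0.5815578  0.23359227 0.06      ]]
sander diff 8.899206349206349 tin diff 8.721052631578948
```

Request:
jog_arm(
  plan=[
    [[0, 0, 0], [-0.04, 0, -0.03], 0.085],
    [[0, 0, 0], [-0.04, 0, -0.06], 0.085],
    [[0, 0, 0], [-0.04, 0, -0.06], 0.085],
    [[0, 0, 0], [-0.04, 0, -0.06], 0.085],
  ],
)

```text
clock: 38.78
position: [0.4317, 0.0225, 0.3285]
ee_rot: [0.999, -0.038, 0.003, -0.001]
ft_force: [0.8, -0.8, 0.1]
grip_width: 0.995
grasp_force: 0.0
```

```bash
python3 - <<'E'
from h import *
for n,box in(("wrist",None),("scene",(270,190,365,265))):
    w=camera(n);hw=hsv(w)
    m=((hw[...,0]<25)&(hw[...,1]>50)&(hw[...,2]>55)).astype(np.uint8)
    m=cv2.morphologyEx(m,cv2.MORPH_OPEN,np.ones((3,3)))
    if box: k=np.zeros_like(m);k[box[1]:box[3],box[0]:box[2]]=1;m*=k
    for c in cv2.findContours(m,cv2.RETR_EXTERNAL,cv2.CHAIN_APPROX_NONE)[0]:
        if 40<cv2.contourArea(c)<9000:
            q,r=cv2.minEnclosingCircle(c);print(n,np.round(q),round(r),cv2.contourArea(c),cv2.boundingRect(c),inm(cast(w,[q],.06)[0]).round())
E
```

```text
wrist [486. 415.] 20 537.0 (466, 400, 40, 20) [-473. -299.]
wrist [ 64. 415.] 20 533.0 (45, 400, 40, 20) [-475.  301.]
wrist [275. 103.] 25 1877.5 (252, 78, 49, 51) [-49.   0.]
wrist [246.   7.] 26 1329.5 (221, 0, 52, 34) [48. 30.]
scene [277. 258.] 10 91.5 (270, 251, 15, 14) [  34. -140.]
scene [338. 230.] 12 385.5 (327, 219, 24, 23) [54. 26.]
scene [300. 213.] 12 379.0 (290, 202, 22, 24) [-45.  -5.]
scene [352. 196.] 13 187.5 (340, 190, 25, 15) [-13. 144.]
```

Both apples stand in the chamber, at machine (-49,0) and (52,30) mm; the first was nudged sideways but stayed inside. The cover, bar, tin and sander are where they should be. Handing in.

```bash
python3 -c "
from workcell import *
print(hand_in())"
```

```text
the job is handed in; nothing more can be done
None
```

The job is handed in, with no verdict returned: the cover was pried loose and laid flat on the board, both apples were lowered into the chamber, the bar is back on its pad, and the tin and sander were left alone. One apple was later found about 30 mm from where I set it, still inside, and I viewed 17 pictures against the limit of 14.

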